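# Fish a gripper jaw out of the autosampler slot

### The arm

A 7-joint arm with a two-finger parallel gripper is mounted at the origin on the work surface. World frame = base frame: x ahead of the robot, y to its left, z up, the work surface at z = 0. Lengths are in m, angles in rad, forces in N, time in s.
With the tool pointing down it reaches from about 0.4 to 0.9 m from the base axis. Payload 5.5 kg.
Tool frame: the origin (TCP) lies on the centre line of the jaws, within the pads' length; the fingertips stand 22 mm ahead of it and the grasp point (between the pads) lies 3 mm ahead of it; z points along the fingers, y is the line along which they close (so a half turn about z gives the same grasp; the last joint's range is limited). The gripper opens to 85 mm and grips with 20 to 120 N. Pads are 22 mm wide; open, the fingers measure 114 mm over their backs; the gripper's body (76 mm by 85 mm) begins 54 mm behind the grasp point. The pads swing forward as they close: fully open they stand 13 mm farther back than shut.
Start: joints at [1.561, 0.501, -0.427, 1.55, 0.221, 1.138, -0.21], TCP at [0.175, -0.626, 0.253] pointing down, gripper open.
Joint ranges: [-2.88, 2.88], [-0.31, 2.03], [-1.54, 1.56], [0.2, 2.42], [-1.41, 4.55], [0.19, 2.02], [-2.57, 2.57]. Speed limits (rad/s): [2.57, 2.57, 3.14, 3.14, 3.14, 3.14, 3.14].

### API

Orientations are given as a 3x3 rotation matrix whose columns are the frame's x, y, z axes.
In Python, from station import r gives the robot as it stands. The module is installed in compiled form; this text tells all that it offers.
- The arm moves only by the tool carry_out, never from a script. Its argument "commands" is a list of rows, each an object of numbers: "x", "y", "z": the shift along the tool's x, y, z in mm; "spin": the turn about the tool's z in degrees; "fingers": the finger opening in mm, from 0 to 85.4. A call has 1 to 5 rows; each row shifts and turns the commanded pose from where the row before left it, along the tool's axes as they then stand; what a row does not reach is not made up. A row lasts 1/12 s, in which the tool goes at most 41.7 mm and 7.16 degrees, less where a joint would pass 70% of its speed; a pose out of reach is approached as far as the arm can. A call is refused whole if a number of a shift passes 41.7 or a number of a turn 7.16, either way. A call with a gripper value outside its range is refused whole. The fingers move at their own pace and stop on an object; "grip_force" is the grip in N (left out, the last holds). Time passes only in rows, so rows that do not move let the fingers close. It gives the time, the measured TCP pose, the force, the opening and the grip force at its end, in the units of the state.
- r.get_obs(): the state, without advancing time (a new reading comes with each control period).
- r.camera(name): name is "side" or "top" or "wrist"; returns a dict with "image" (420x560x3 uint8, blue, green, red), "fx", "fy", "cx", "cy" (pixels), "k1" (the pictures are not rectified: a ray, as slopes to the right and down, at radius r is drawn at 1 + k1 r^2 times it, then the intrinsics apply), "rvec" (rotation vector, rad) and "tvec" (3), from world to camera coordinates, as OpenCV has them; the wrist camera has in their place "mount" (4x4, takes a point from camera to tool coordinates, whose origin is the TCP and whose axes are the flange's). Camera axes: x right, y down, z forward; pixel columns grow to the right and rows downward; lengths in m; the calibration is good to about 2 mm. A picture is of the moment at which its call begins: read the wrist's pose just before it. There is no depth.
- r.hand_in(): hands the job in; it is judged then, once.
The state is a dict: "clock": time; "qpos": joint angles; "dq": joint speeds; "effort": joint torques, N m; "tcp_pos": TCP position; "orientation": TCP orientation; "ft_force": force on the tool from outside, world axes, zero at the start; "torque": the same for the moment, N m; "grip_width": finger opening in m; "grasp_force": force on a finger pad.
Only numpy, scipy, OpenCV 4.12 (cv2) and the standard library are available. Lean on these libraries where they do the work, as an engineer would, in place of code of your own. Each camera call takes 0.05 s, during which the arm holds its last target. There are 200 camera calls.

### The job

A small forked steel jaw has dropped into the slot between the two tray segments of the autosampler deck and lies under the clear splash guard. Take the bent rod from its stand, put its foot down the slot behind the jaw and turn it under the guard, and gently draw the jaw out of the mouth of the slot (towards the robot) until it lies flat, wholly clear of the slot, on the steel apron; then hang the rod back in its stand. Touch the jaw only with the rod, keep the rod upright, do not force anything, and leave the other things alone.

Things in the scene. Friction and masses are not known exactly. Their poses are not given: they have to be found in the camera images.
- deck: Fixed autosampler deck; lengths in mm in its frame. Origin on the bench below the guard's edge; x runs along the slot, away from its mouth; z up. Grey segment with vials: x -100..130, y 24..130, top z 50, caps to z 73. White segment: same x, y -170..-42, top z 58. The slot between, y -42..24, is open at both ends, mouth at x -100. Forcing = the rod pressing on deck or jaw above 12 N.
- guard_edge (a point): Middle of the free edge of the clear splash guard (deck x 15, y 0, z 44): a plate 4 mm thick, underside at z 42, that covers y -42..0 of the slot over its whole length, so from above only the slit y 0..24 is open.
- mouth (a point): Mouth of the slot (deck x -100, y 12, z 0). The slot's floor is a smooth steel chute (yields about 0.07 mm/N): level at z 3 in the back part, then a straight ramp rising 16 mm over 40 mm towards the mouth, then level at z 19 out to the apron. The chute's place along x changes and is NOT measured: the ramp's foot lies anywhere from deck x -120 to -30, so it must be felt.
- apron (a point): Middle of the steel apron before the mouth (deck x -200, y -9, z 19), the level end of the chute: 130 mm wide (y), reaching at least to deck x -235, top 19 mm above the bench.
- jaw_mid (a point): Centre, half-way up, of the dropped jaw: dark steel plate 40 mm long (its x), 30 wide, 7 thick, 45 to 90 g, its -x half split into two prongs that look towards the mouth. It starts flat on the chute's lower floor (centre at z 6.5), under the guard, at deck x 0..30, y about -20, turned up to 0.3 rad from the deck.
- rod_grip (a point): Middle of the handle of the bent rod (140 g): upright black square handle 24 x 24 mm, sides along the rod's x and y, from 27 mm below to 26 mm above this point; under it a collar 34 x 34 x 6, underside 33 mm below the point. From there a steel leg, 8 mm diameter, runs down on the handle's axis and bends 90 degrees into a foot along the rod's +x.
- rod_tip (a point): On the axis of the rod's foot, 4 mm short of its rounded end: rod x 42 mm from the leg's axis, 111 mm below the handle's middle. The foot is 8 mm thick; its underside is 115 mm below the handle's middle.
- stand_home (a point): Where the handle's middle belongs when the rod hangs in its stand, 128 mm above the bench, on the leg's axis; x and y axes are the stand's. The collar rests on the tines of the fork, the leg hangs in its slot and the foot points to +x, 13 mm above the bench.
- stand: Fixed fork stand, origin on the bench below stand_home. Top at z 95 mm; two tines 8 mm thick along x, from x -28 to 34, with a slot 18 mm wide between, open at +x; post at x -48. The rod can be lifted straight up (the foot passes up through the slot) and put back the same way, or slid out at +x after a small lift.
- reagent: Amber bottle, 70 mm diameter, 150 mm tall, bystander; origin under its centre.
- beaker: Glass beaker, 70 mm diameter, 90 mm tall, bystander.
- capjar: Low round tin, 40 mm diameter, 18 mm tall, on the white segment, bystander.
- vial_a: Small capped vial, 15 mm diameter, 32 mm tall, on the bench, bystander.
- vial_b: Another such vial, bystander.
- driver: Screwdriver lying on the bench, bystander.
- binbox: Open grey bin 110 x 160 x 50 mm, bystander.
Things that resemble listed ones, but are neither listed nor needed, are in the scene too. Leave any green look-alike of the stand alone.

How it is judged:
On the way, in this order (a step that is already met when the one before it is completed fails the run):
1. the rod's foot is down the slot and turned under the guard, farther in than the jaw (y of rod_tip in the frame of deck below -0.01 m and z of rod_tip in the frame of deck below 0.034 m and x of rod_tip in the frame of jaw_mid above 0.02 m and x of jaw_mid in the frame of mouth above 0.08 m), for 0.1 s.
2. the jaw has been drawn clear of the slot's mouth onto the apron (x of jaw_mid in the frame of deck below -0.122 m and angle between jaw_mid's own z axis and vertical below 0.12 rad), for 0.2 s.
At the end, for the whole second after the job is handed in: The jaw lies flat (within 0.1 rad) and at rest on the apron, wholly out of the slot (its centre 22 mm or more before the mouth and still on the apron); the rod hangs upright at rest in its stand, its handle within 18 mm of its home (x of jaw_mid in the frame of deck between -0.235 and -0.122 m and y of jaw_mid in the frame of deck between -0.07 and 0.05 m and height (world z) of jaw_mid between 0.021 and 0.026 m and angle between each of jaw_mid, rod_grip's own z axis and vertical below 0.1 rad and distance between rod_grip and stand_home below 0.018 m and linear speed of each of jaw, rod below 0.01 m/s); the robot touches nothing.
It fails at once if the rod is wrenched over: its leg leans more than 0.15 rad (9 degrees) from upright (angle between rod_grip's own z axis and vertical above 0.15 rad).
It fails at once if the rod presses on the deck (walls, guard, chute) or on the jaw with more than 12 N (contact force between rod and deck above 12 N or contact force between rod and jaw above 12 N).
It fails at once if the gripper or the arm touches the jaw (contact force between any of the fingers, the arm and jaw above 0.2 N).
It fails at once if the gripper or arm leans on the deck (contact force between any of the fingers, the arm and deck above 20 N).
It fails at once if a bystander is disturbed (distance of any of reagent, beaker, capjar, vial_a, vial_b, driver, binbox from where it was at the start of the episode above 0.02 m).
It also fails if it takes over 72 s, if anything falls off the work surface, if the arm or the gripper's body presses on something with over 40 N, if the wrist force passes 120 N, or if a joint passes its speed limit or range.

## Working session

There is one attempt and no reset: what is moved stays moved. The work goes in short steps, Python scripts to look and compute and a tool call to move; the robot and the scene stay as the last step left them, time stands still between calls to the robot, and variables do not carry over. Pictures are saved under pics/ and viewed, at most 10 in all, crops included, and the job is handed in when it is done.

Besides the shell and the picture viewer there is one more tool, called after "Emit:" as name([rows], argument=value, ...), one row to a line, values as JSON. carry_out: Moves the arm, as the interface text tells. Its arguments: {"type":"object","properties":{"commands":{"type":"array"},"grip_force":{"type":"number"}},"required":["commands"]}

```bash
mkdir -p pics; python3 - <<'E'
from station import r
import cv2,pickle
o=r.get_obs()
print({k:(v if not hasattr(v,'round') else v.round(3)) for k,v in o.items()})
d={}
for n in ("side","top","wrist"):
    c=r.camera(n); d[n]=c
    cv2.imwrite(f"pics/{n}0.png",cv2.resize(c["image"],(800,600),interpolation=cv2.INTER_CUBIC))
    print(n,{k:v for k,v in c.items() if k!="image"})
pickle.dump((o,d),open("d0.pkl","wb"))
E
```

```text
{'clock': 0.0, 'qpos': array([ 1.561,  0.502, -0.427,  1.551,  0.221,  1.138, -0.21 ]), 'dq': array([-0.   , -0.002,  0.002,  0.001,  0.001,  0.002, -0.002]), 'effort': array([ 1.0000e-03, -5.6951e+01, -5.8160e+00, -2.8094e+01,  1.1000e-02,
        1.2000e-02, -0.0000e+00]), 'tcp_pos': array([ 0.175, -0.625,  0.252]), 'orientation': array([[ 0.963,  0.269, -0.   ],
       [ 0.269, -0.963,  0.002],
       [ 0.   , -0.002, -1.   ]]), 'ft_force': array([-0.028,  0.77 ,  0.378]), 'torque': array([ 0.032, -0.003,  0.011]), 'grasp_force': 0.0, 'grip_width': 0.08537675259992007}
side {'fx': 469.48314595582553, 'fy': 469.48314595582553, 'cx': 280.0277745175051, 'cy': 211.31304176141518, 'k1': -0.1262367026931117, 'rvec': array([ 0.62599764, -2.68068099,  1.07425881]), 'tvec': array([0.4330403 , 0.17498162, 1.3811295 ])}
top {'fx': 404.0432632602138, 'fy': 404.0432632602138, 'cx': 276.8022720022457, 'cy': 209.4834062538512, 'k1': -0.0447332773447038, 'rvec': array([ 2.17640295, -2.19413923,  0.0374329 ]), 'tvec': array([0.06689685, 0.43249899, 1.20075349])}
wrist {'fx': 337.34840301621205, 'fy': 337.34840301621205, 'cx': 279.6039717408804, 'cy': 215.96537467113964, 'k1': -0.014451119233145363, 'mount': array([[-7.37057074e-04, -9.59709781e-01, -2.80992159e-01,
         7.22808535e-02],
       [ 9.99999701e-01, -6.41795093e-04, -4.31043437e-04,
        -6.72003745e-04],
       [ 2.33337214e-04, -2.80992392e-01,  9.59709967e-01,
        -1.21397856e-01],
       [ 0.00000000e+00,  0.00000000e+00,  0.00000000e+00,
         1.00000000e+00]])}
```

View pics/top0.png

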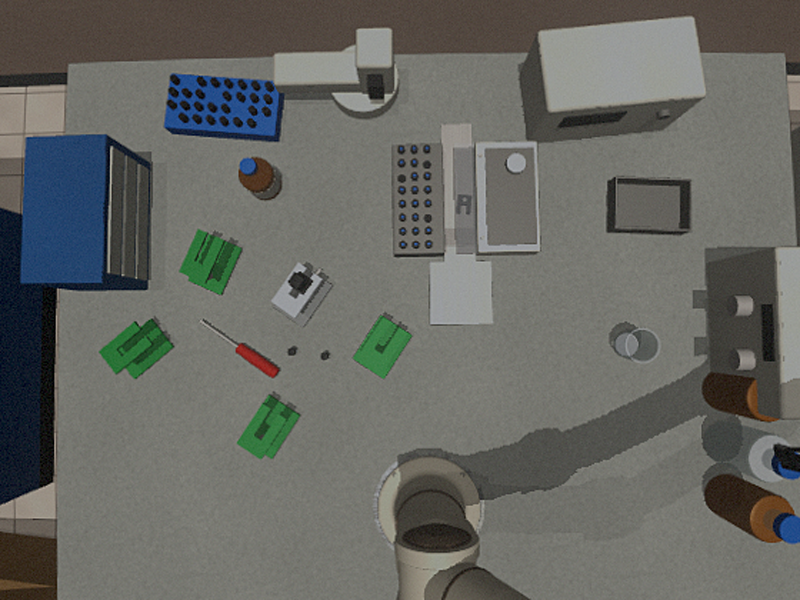

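View pics/side0.png

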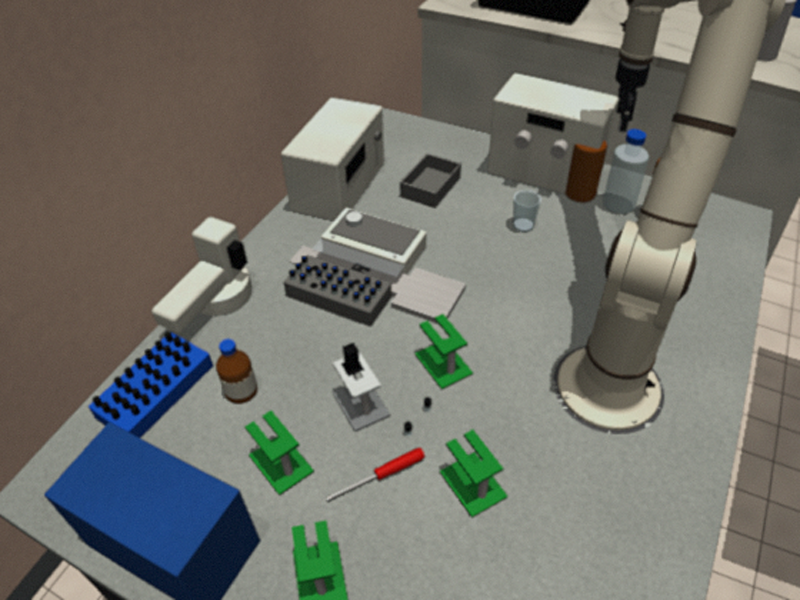

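The top picture shows the deck's mouth at about (445-478, 258), with the jaw as an H-like shape at (464, 203). The white stand with the rod sits at (300, 285), with its tines pointing up and right. I'll enlarge the deck and the stand.

```bash
python3 - <<'E'
import pickle,cv2,numpy as np
o,d=pickle.load(open("d0.pkl","rb"))
im=d["top"]["image"]
# deck crop cols 265-390, rows 80-230 x4 ; stand crop cols 180-240 rows 175-235
a=cv2.resize(im[82:232,268:388],None,fx=4,fy=4,interpolation=cv2.INTER_CUBIC)
b=cv2.resize(im[178:233,182:237],(300,300),interpolation=cv2.INTER_CUBIC)
s=d["side"]["image"]
e=cv2.resize(s[235:305,225:295],(300,300),interpolation=cv2.INTER_CUBIC)
p=np.hstack([a,np.vstack([b,e])]);print(p.shape)
cv2.imwrite("pics/c1.png",p)
E
cat > h.py <<'E'
import numpy as np,cv2,pickle
def ray(c,u,v,o=None):
    K=np.array([[c["fx"],0,c["cx"]],[0,c["fy"],c["cy"]],[0,0,1]])
    x,y=cv2.undistortPoints(np.array([[[u,v]]],float),K,np.array([c["k1"],0,0,0.]))[0,0]
    dv=np.array([x,y,1.])
    if "mount" in c:
        M=c["mount"];R=np.array(o["orientation"]);p=np.array(o["tcp_pos"])
        return p+R@M[:3,3],R@M[:3,:3]@dv
    R=cv2.Rodrigues(c["rvec"])[0]
    return -R.T@c["tvec"],R.T@dv
def atz(c,u,v,z,o=None):
    p,dv=ray(c,u,v,o);return p+dv*(z-p[2])/dv[2]
def proj(c,P,o=None):
    K=np.array([[c["fx"],0,c["cx"]],[0,c["fy"],c["cy"]],[0,0,1]]);D=np.array([c["k1"],0,0,0.])
    P=np.atleast_2d(np.array(P,float))
    if "mount" in c:
        M=c["mount"];R=np.array(o["orientation"])@M[:3,:3];t=np.array(o["tcp_pos"])+np.array(o["orientation"])@M[:3,3]
        rv=cv2.Rodrigues(R.T)[0];tv=-R.T@t
    else: rv,tv=c["rvec"],c["tvec"]
    return cv2.projectPoints(P,rv,tv,K,D)[0][:,0]
E
```

```text
(600, 780, 3)
```

View pics/c1.png

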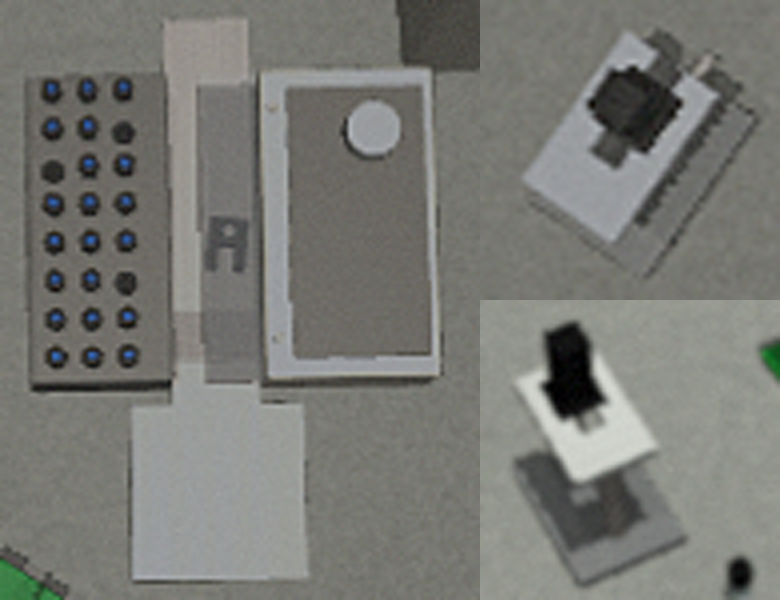

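```bash
python3 - <<'E'
from h import *
from scipy.optimize import least_squares
o,d=pickle.load(open("d0.pkl","rb"));c=d["top"]
px=np.array([(260,70),(430,68),(440,378),(268,378),(28,75),(170,385),(132,578),(308,578)])/4+np.array([268,82])-.4
mm=np.array([(130,-42,58),(130,-170,58),(-100,-170,58),(-100,-42,58),(130,130,50),(-100,24,50)])/1000
def W(q,m):
    C,S=np.cos(q[2]),np.sin(q[2]);return np.c_[q[0]+C*m[:,0]-S*m[:,1],q[1]+S*m[:,0]+C*m[:,1],m[:,2]]
f=lambda q:(proj(c,W(q,mm))-px[:6]).ravel()
s=least_squares(f,[.65,-.15,0]);q=s.x;print("deck",q.round(4),s.fun.round(1))
C,S=np.cos(q[2]),np.sin(q[2])
def D(p): p=p[:2]-q[:2];return np.array([C*p[0]+S*p[1],-S*p[0]+C*p[1]])*1000
for n,u,z in [("jaw",(207,215),.01),("jaw",(248,217),.01),("jaw",(246,272),.01),("jaw",(203,268),.01),("r1",(185,310),.01),("r2",(185,360),.019),("guardedge",(203,380),.046),("guardedge",(197,85),.046),("apron",(132,578),.019),("apron",(308,578),.019)]:
    print(n,D(atz(c,u[0]/4+268-.4,u[1]/4+82-.4,z)).round(1))
b=lambda x,y:(x/5.4545+182-.4,y/5.4545+178-.4)
P=[atz(c,*b(*p),.095) for p in [(45,180),(130,243),(238,92),(150,32)]]
fm=(P[2]+P[3])/2;bm=(P[0]+P[1])/2;u=(fm-bm)/np.linalg.norm(fm-bm)
print([p.round(3) for p in P],np.linalg.norm(fm-bm),"home",(fm-.034*u).round(4),"yaw",np.arctan2(u[1],u[0]), "handle top",atz(c,*b(155,97),.154).round(3))
E
```

```text
deck [ 6.243e-01 -6.110e-02  3.000e-04] [-0.2 -0.2  0.9 -0.1  0.3  0.2 -0.9  0.6 -0.8  0.1  0.7 -0.6]
jaw [33.2 -6.4]
jaw [ 31.3 -37.5]
jaw [-10.9 -35.3]
jaw [-7.5 -2.8]
r1 [-39.5  11.3]
r2 [-78.9  12.5]
guardedge [-97.7   1.5]
guardedge [122.5   2.7]
apron [-241.7   54. ]
apron [-242.8  -76.8]
[array([0.428, 0.307, 0.095]), array([0.395, 0.262, 0.095]), array([0.472, 0.206, 0.095]), array([0.504, 0.252, 0.095])] 0.09448328917933549 home [0.4603 0.2492 0.095 ] yaw -0.622666562293742 handle top [0.465 0.239 0.154]
```

Emit:
carry_out([
  {"spin": -6.5},
  {"spin": -6.5},
  {"spin": -6.5},
  {"spin": -6.5},
  {"spin": -6.5},
])

```text
invalid input
```

Emit:
carry_out([
  {"spin": -6.5},
  {"x": 32, "y": 5},
  {"x": 32, "y": 5},
  {"x": 32, "y": 5},
  {"x": 32, "y": 5},
])

```text
invalid input
```

Emit:
carry_out([
  {"x": 32, "y": 5},
  {"x": 32, "y": 5},
  {"x": 32, "y": 5},
  {"x": 32, "y": 5},
  {"x": 32, "y": 5},
])

```text
invalid input
```

Emit:
carry_out([
  {"x": 32, "y": 5},
  {"x": 32, "y": 5},
  {"x": 32, "y": 5},
  {"x": 31, "y": -21},
  {"x": 31, "y": -21},
])

```text
invalid input
```

Emit:
carry_out([
  {"x": 31, "y": -21},
  {"x": 31, "y": -21},
  {"x": 31, "y": -21},
  {"x": 31, "y": -21},
  {"x": 31, "y": -21},
])

```text
invalid input
```

Emit:
carry_out([
  {"x": 31, "y": -21},
  {"x": 31, "y": -21},
  {"x": 31, "y": -21},
  {"x": 31, "y": -21},
  {"x": 31, "y": -21},
])

```text
invalid input
```

Emit:
carry_out([
  {"x": 0, "y": 0, "z": 0, "spin": -6.5, "fingers": 85},
  {"x": 0, "y": 0, "z": 0, "spin": -6.5, "fingers": 85},
  {"x": 0, "y": 0, "z": 0, "spin": -6.5, "fingers": 85},
  {"x": 0, "y": 0, "z": 0, "spin": -6.5, "fingers": 85},
  {"x": 0, "y": 0, "z": 0, "spin": -6.5, "fingers": 85},
])

```text
clock: 0.57
tcp_pos: [0.1751, -0.6257, 0.2529]
orientation: [[0.663, 0.748, -0.0], [0.748, -0.663, 0.001], [0.0, -0.001, -1.0]]
ft_force: [0.9, -0.8, 0.8]
grip_width: 0.0851
grasp_force: 0.0
```

Emit:
carry_out([
  {"x": 0, "y": 0, "z": 0, "spin": -6.5, "fingers": 85},
  {"x": 32, "y": 5, "z": 0, "spin": 0, "fingers": 85},
  {"x": 32, "y": 5, "z": 0, "spin": 0, "fingers": 85},
  {"x": 32, "y": 5, "z": 0, "spin": 0, "fingers": 85},
  {"x": 32, "y": 5, "z": 0, "spin": 0, "fingers": 85},
])

```text
clock: 0.98
tcp_pos: [0.2661, -0.5319, 0.2529]
orientation: [[0.579, 0.815, -0.0], [0.815, -0.579, 0.001], [0.001, -0.0, -1.0]]
ft_force: [0.9, 0.8, 0.7]
grip_width: 0.0852
grasp_force: 0.0
```

Emit:
carry_out([
  {"x": 32, "y": 5, "z": 0, "spin": 0, "fingers": 85},
  {"x": 32, "y": 5, "z": 0, "spin": 0, "fingers": 85},
  {"x": 32, "y": 5, "z": 0, "spin": 0, "fingers": 85},
  {"x": 32, "y": 5, "z": 0, "spin": 0, "fingers": 85},
  {"x": 32, "y": 5, "z": 0, "spin": 0, "fingers": 85},
])

```text
clock: 1.4
tcp_pos: [0.3792, -0.4158, 0.2532]
orientation: [[0.579, 0.815, -0.0], [0.815, -0.579, 0.0], [-0.0, -0.0, -1.0]]
ft_force: [0.7, -0.5, 0.0]
grip_width: 0.0849
grasp_force: 0.0
```

Emit:
carry_out([
  {"x": 32, "y": 5, "z": 0, "spin": 0, "fingers": 85},
  {"x": 32, "y": 5, "z": 0, "spin": 0, "fingers": 85},
  {"x": 32, "y": 5, "z": 0, "spin": 0, "fingers": 85},
  {"x": 31, "y": -21, "z": 0, "spin": 0, "fingers": 85},
  {"x": 31, "y": -21, "z": 0, "spin": 0, "fingers": 85},
])

```text
clock: 1.82
tcp_pos: [0.449, -0.271, 0.2529]
orientation: [[0.579, 0.816, 0.001], [0.816, -0.579, 0.001], [0.001, -0.0, -1.0]]
ft_force: [0.5, 0.9, 0.1]
grip_width: 0.0848
grasp_force: 0.0
```

Emit:
carry_out([
  {"x": 31, "y": -21, "z": 0, "spin": 0, "fingers": 85},
  {"x": 31, "y": -21, "z": 0, "spin": 0, "fingers": 85},
  {"x": 31, "y": -21, "z": 0, "spin": 0, "fingers": 85},
  {"x": 31, "y": -21, "z": 0, "spin": 0, "fingers": 85},
  {"x": 31, "y": -21, "z": 0, "spin": 0, "fingers": 85},
])

```text
clock: 2.23
tcp_pos: [0.4516, -0.0839, 0.2533]
orientation: [[0.579, 0.815, -0.0], [0.815, -0.579, -0.001], [-0.0, 0.0, -1.0]]
ft_force: [-0.3, 0.0, -0.2]
grip_width: 0.0849
grasp_force: 0.0
```

Emit:
carry_out([
  {"x": 31, "y": -21, "z": 0, "spin": 0, "fingers": 85},
  {"x": 31, "y": -21, "z": 0, "spin": 0, "fingers": 85},
  {"x": 31, "y": -21, "z": 0, "spin": 0, "fingers": 85},
  {"x": 31, "y": -21, "z": 0, "spin": 0, "fingers": 85},
  {"x": 31, "y": -21, "z": 0, "spin": 0, "fingers": 85},
])

```text
clock: 2.65
tcp_pos: [0.4558, 0.1031, 0.2534]
orientation: [[0.579, 0.815, 0.0], [0.815, -0.579, -0.001], [-0.0, 0.001, -1.0]]
ft_force: [1.1, 0.0, -1.1]
grip_width: 0.0848
grasp_force: 0.0
```

Emit:
carry_out([
  {"x": 31, "y": -21, "z": 0, "spin": 0, "fingers": 85},
  {"x": 31, "y": -21, "z": 0, "spin": 0, "fingers": 85},
  {"x": 31, "y": -21, "z": 0, "spin": 0, "fingers": 85},
  {"x": 28, "y": -18, "z": 0, "spin": 0, "fingers": 85},
  {"x": 0, "y": 0, "z": 0, "spin": 0, "fingers": 85},
])

```text
clock: 3.07
tcp_pos: [0.4583, 0.2556, 0.2541]
orientation: [[0.571, 0.821, 0.001], [0.821, -0.571, 0.006], [0.005, -0.003, -1.0]]
ft_force: [0.2, 0.7, 0.4]
grip_width: 0.085
grasp_force: 0.0
```

```bash
python3 - <<'E'
from station import r
import cv2,pickle
o=r.get_obs();c=r.camera("wrist");pickle.dump((o,c),open("w1.pkl","wb"))
print(o["tcp_pos"])
cv2.imwrite("pics/w1.png",cv2.resize(c["image"],(800,600),interpolation=cv2.INTER_CUBIC))
E
```

```text
[0.45826582 0.25559449 0.25412487]
```

View pics/w1.png

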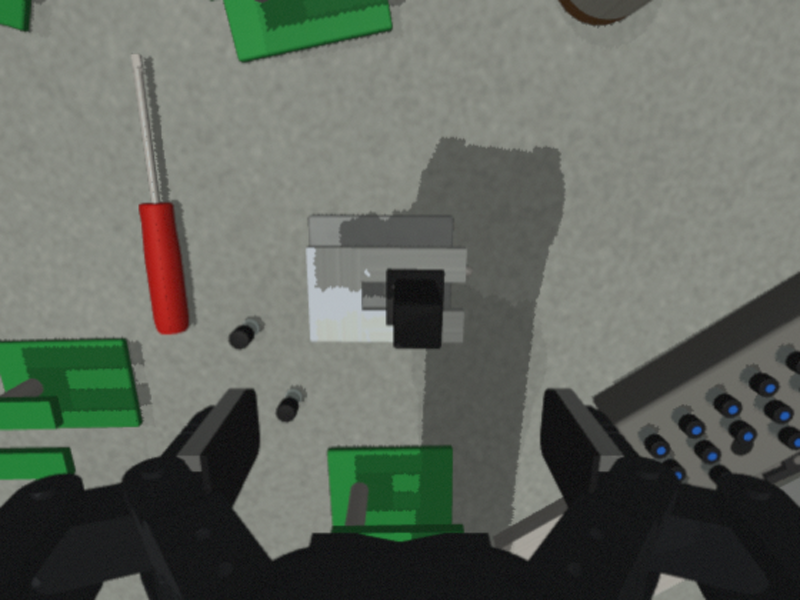

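The wrist view shows the stand's plate with corners at (307,248), (466,248), (463,341) and (310,341). The handle's top face is centred near (417,324).

```bash
python3 - <<'E'
from h import *
o,c=pickle.load(open("w1.pkl","rb"))
f=lambda x,y,z:atz(c,x*.7-.15,y*.7-.15,z,o)
P=[f(*p,.095) for p in [(307,248),(310,341),(463,341),(466,248)]]
fm=(P[2]+P[3])/2;bm=(P[0]+P[1])/2;u=(fm-bm)/np.linalg.norm(fm-bm)
for p in P: print(p.round(4))
h=fm-.034*u;print("home",h,"yaw",np.arctan2(u[1],u[0]),np.linalg.norm(fm-bm))
t=f(417.5,324,.154);print("top",t)
for n,q in (("home",h),("top",t)):
    print(n,((np.array(o["orientation"]).T@(q-o["tcp_pos"]))*1000).round(1))
# predicted corners of handle top for home pose
hh=(h+t)/2
for q in (h,t):
  K=[q[:2]+.012*(a*u[:2]+b*np.array([-u[1],u[0]])) for a,b in ((1,1),(1,-1),(-1,-1),(-1,1))]
  print((proj(c,[[*k,.154] for k in K],o)/.7).round(0).tolist())
E
```

```text
[0.4294 0.3101 0.095 ]
[0.3954 0.2634 0.095 ]
[0.4731 0.2094 0.095 ]
[0.5058 0.2569 0.095 ]
home [0.46157188 0.25257372 0.095     ] yaw -0.6076239635347268 0.09389262982356653
top [0.46534822 0.25132814 0.154     ]
home [ -1.4   4.9 159.1]
top [  0.    8.6 100.1]
[[435.0, 302.0], [434.0, 349.0], [385.0, 349.0], [384.0, 302.0]]
[[443.0, 300.0], [442.0, 347.0], [393.0, 347.0], [392.0, 300.0]]
```

Emit:
carry_out([
  {"x": 0, "y": 8, "z": 10, "spin": 0, "fingers": 85},
  {"x": 0, "y": 0, "z": 20, "spin": 0, "fingers": 85},
  {"x": 0, "y": 0, "z": 20, "spin": 0, "fingers": 85},
  {"x": 0, "y": 0, "z": 0, "spin": 0, "fingers": 85},
  {"x": 0, "y": 0, "z": 0, "spin": 0, "fingers": 85},
])

```text
clock: 3.53
tcp_pos: [0.4666, 0.2399, 0.202]
orientation: [[0.581, 0.814, -0.003], [0.814, -0.581, -0.002], [-0.003, -0.001, -1.0]]
ft_force: [0.1, 0.5, 0.6]
grip_width: 0.0849
grasp_force: 0.0
```

```bash
python3 - <<'E'
from station import r
import cv2,pickle
for i in range(2):
    o=r.get_obs();c=r.camera("wrist");print(o["tcp_pos"],o["dq"].round(3))
pickle.dump((o,c),open("w2.pkl","wb"))
cv2.imwrite("pics/w2.png",cv2.resize(c["image"],(800,600),interpolation=cv2.INTER_CUBIC))
E
```

```text
[0.4665615  0.23991493 0.20196624] [-0.003 -0.028 -0.028 -0.038 -0.011  0.006  0.004]
[0.46713294 0.24095114 0.20312642] [-0.004 -0.02  -0.021 -0.022 -0.002 -0.002 -0.004]
```

View pics/w2.png

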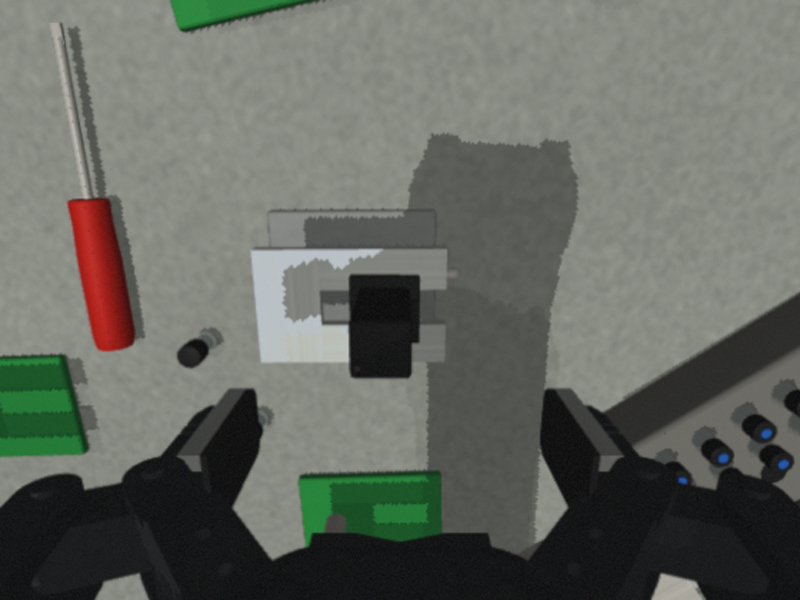

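The handle's top face spans about (350-411, 317-377), centred at (380.5, 347). The plate's corners are at (252,249), (261,362), (444,362) and (447,249).

```bash
python3 - <<'E'
from h import *
o,c=pickle.load(open("w2.pkl","rb"))
f=lambda x,y,z:atz(c,x*.7-.15,y*.7-.15,z,o)
P=[f(*p,.095) for p in [(252,249),(261,362),(444,362),(447,249)]]
fm=(P[2]+P[3])/2;bm=(P[0]+P[1])/2;u=(fm-bm)/np.linalg.norm(fm-bm)
h=fm-.034*u;print("home",h,"yaw",np.arctan2(u[1],u[0]),np.linalg.norm(fm-bm))
t=f(380.5,347,.154);print("top",t)
for n,q in (("home",h),("top",t)):
    print(n,((np.array(o["orientation"]).T@(q-o["tcp_pos"]))*1000).round(1))
q=t
K=[q[:2]+.012*(a*u[:2]+b*np.array([-u[1],u[0]])) for a,b in ((1,1),(1,-1),(-1,-1),(-1,1))]
print((proj(c,[[*k,.154] for k in K],o)/.7).round(0).tolist())
E
```

```text
home [0.46128908 0.25236676 0.095     ] yaw -0.6201901025339038 0.09372978827110114
top [0.46553883 0.25131828 0.154     ]
home [  6.  -11.4 108.1]
top [ 7.6 -7.3 49.1]
[[412.0, 316.0], [412.0, 376.0], [349.0, 376.0], [348.0, 316.0]]
```

Emit:
carry_out([
  {"x": 7.5, "y": -7.5, "z": 0, "spin": 0, "fingers": 85},
  {"x": 0, "y": 0, "z": 18, "spin": 0, "fingers": 85},
  {"x": 0, "y": 0, "z": 18, "spin": 0, "fingers": 85},
  {"x": 0, "y": 0, "z": 18, "spin": 0, "fingers": 85},
  {"x": 0, "y": 0, "z": 17, "spin": 0, "fingers": 85},
])

```text
clock: 4.05
tcp_pos: [0.4656, 0.2541, 0.1327]
orientation: [[0.579, 0.815, 0.002], [0.815, -0.579, 0.001], [0.002, 0.001, -1.0]]
ft_force: [-0.5, -0.0, 0.7]
grip_width: 0.0849
grasp_force: 0.0
```

Emit:
carry_out([
  {"x": 0, "y": 0, "z": 0, "spin": 0, "fingers": 60},
  {"x": 0, "y": 0, "z": 0, "spin": 0, "fingers": 50},
  {"x": 0, "y": 0, "z": 0, "spin": 0, "fingers": 40},
  {"x": 0, "y": 0, "z": 0, "spin": 0, "fingers": 35},
  {"x": 0, "y": 0, "z": 0, "spin": 0, "fingers": 35},
], grip_force=30)

```text
clock: 4.47
tcp_pos: [0.4657, 0.2536, 0.1336]
orientation: [[0.579, 0.815, 0.002], [0.815, -0.579, 0.001], [0.002, 0.001, -1.0]]
ft_force: [0.3, 0.0, 0.0]
grip_width: 0.0347
grasp_force: 0.0
```

Emit:
carry_out([
  {"x": -1.5, "y": 1, "z": 2, "spin": 0, "fingers": 35},
  {"x": 0, "y": 0, "z": 0, "spin": 0, "fingers": 28},
  {"x": 0, "y": 0, "z": 0, "spin": 0, "fingers": 22},
  {"x": 0, "y": 0, "z": 0, "spin": 0, "fingers": 15},
  {"x": 0, "y": 0, "z": 0, "spin": 0, "fingers": 10},
], grip_force=80)

```text
clock: 4.88
tcp_pos: [0.4651, 0.251, 0.1306]
orientation: [[0.579, 0.815, 0.0], [0.815, -0.579, -0.0], [-0.0, 0.001, -1.0]]
ft_force: [-0.4, -1.7, 4.2]
grip_width: 0.0232
grasp_force: 78.1
```

Emit:
carry_out([
  {"x": 0, "y": 0, "z": 0, "spin": 0, "fingers": 0},
  {"x": 0, "y": 0, "z": 0, "spin": 0, "fingers": 0},
  {"x": 0, "y": 0, "z": 0, "spin": 0, "fingers": 0},
  {"x": 0, "y": 0, "z": 0, "spin": 0, "fingers": 0},
  {"x": 0, "y": 0, "z": 0, "spin": 0, "fingers": 0},
], grip_force=80)

```text
clock: 5.3
tcp_pos: [0.4651, 0.251, 0.1306]
orientation: [[0.579, 0.815, 0.0], [0.815, -0.579, -0.001], [-0.0, 0.001, -1.0]]
ft_force: [-1.2, -2.4, 5.7]
grip_width: 0.023
grasp_force: 78.1
```

Emit:
carry_out([
  {"x": 0, "y": 0, "z": -10, "spin": 0, "fingers": 0},
  {"x": 0, "y": 0, "z": -20, "spin": 0, "fingers": 0},
  {"x": 0, "y": 0, "z": -25, "spin": 0, "fingers": 0},
  {"x": 0, "y": 0, "z": -25, "spin": 0, "fingers": 0},
  {"x": 0, "y": 0, "z": -25, "spin": 0, "fingers": 0},
])

```text
clock: 5.72
tcp_pos: [0.4642, 0.2515, 0.2364]
orientation: [[0.578, 0.816, -0.001], [0.816, -0.578, 0.0], [-0.0, -0.001, -1.0]]
ft_force: [0.8, -0.2, -1.3]
grip_width: 0.0232
grasp_force: 78.4
```

Emit:
carry_out([
  {"x": 0, "y": 0, "z": 0, "spin": 0, "fingers": 0},
  {"x": -5, "y": 15, "z": 0, "spin": 0, "fingers": 0},
  {"x": -10, "y": 29, "z": 0, "spin": 0, "fingers": 0},
  {"x": -10, "y": 29, "z": 0, "spin": 0, "fingers": 0},
  {"x": -10, "y": 29, "z": 0, "spin": 0, "fingers": 0},
])

```text
clock: 6.13
tcp_pos: [0.5278, 0.1629, 0.235]
orientation: [[0.578, 0.816, -0.0], [0.816, -0.578, -0.0], [-0.0, -0.0, -1.0]]
ft_force: [-0.0, 0.4, -0.9]
grip_width: 0.0233
grasp_force: 78.5
```

Emit:
carry_out([
  {"x": -10, "y": 29, "z": 0, "spin": 0, "fingers": 0},
  {"x": -10, "y": 29, "z": 0, "spin": 0, "fingers": 0},
  {"x": -10, "y": 29, "z": 0, "spin": 0, "fingers": 0},
  {"x": -10, "y": 29, "z": 0, "spin": 0, "fingers": 0},
  {"x": -10, "y": 29, "z": 0, "spin": 0, "fingers": 0},
])

```text
clock: 6.55
tcp_pos: [0.6173, 0.0376, 0.2346]
orientation: [[0.579, 0.816, -0.001], [0.816, -0.579, 0.0], [-0.0, -0.001, -1.0]]
ft_force: [1.3, 0.1, -0.9]
grip_width: 0.0234
grasp_force: 78.5
```

Emit:
carry_out([
  {"x": -10, "y": 29, "z": 0, "spin": 0, "fingers": 0},
  {"x": -10, "y": 29, "z": 0, "spin": 0, "fingers": 0},
  {"x": -10, "y": 29, "z": 0, "spin": 0, "fingers": 0},
  {"x": -5, "y": 15, "z": 0, "spin": 0, "fingers": 0},
  {"x": 0, "y": 0, "z": 0, "spin": -5.4, "fingers": 0},
])

```text
clock: 6.97
tcp_pos: [0.6815, -0.0547, 0.2337]
orientation: [[0.506, 0.863, -0.0], [0.863, -0.506, -0.002], [-0.002, 0.001, -1.0]]
ft_force: [-0.1, -0.7, -1.8]
grip_width: 0.0232
grasp_force: 78.6
```

Emit:
carry_out([
  {"x": 0, "y": 0, "z": 0, "spin": -6, "fingers": 0},
  {"x": 0, "y": 0, "z": 0, "spin": -6, "fingers": 0},
  {"x": 0, "y": 0, "z": 0, "spin": -6, "fingers": 0},
  {"x": 0, "y": 0, "z": 0, "spin": -6, "fingers": 0},
  {"x": 0, "y": 0, "z": 0, "spin": -6, "fingers": 0},
])

```text
clock: 7.38
tcp_pos: [0.6795, -0.0485, 0.2344]
orientation: [[-0.006, 1.0, -0.001], [1.0, 0.006, 0.001], [0.001, -0.001, -1.0]]
ft_force: [-0.9, 0.5, -1.9]
grip_width: 0.0234
grasp_force: 78.6
```

Emit:
carry_out([
  {"x": 0, "y": 0, "z": 0, "spin": 0, "fingers": 0},
  {"x": 0, "y": 0, "z": 0, "spin": 0, "fingers": 0},
  {"x": 0, "y": 0, "z": 0, "spin": 0, "fingers": 0},
  {"x": 0, "y": 0, "z": 0, "spin": 0, "fingers": 0},
  {"x": 0, "y": 0, "z": 0, "spin": 0, "fingers": 0},
])

```text
clock: 7.8
tcp_pos: [0.68, -0.0485, 0.2353]
orientation: [[0.001, 1.0, 0.0], [1.0, -0.001, -0.0], [-0.0, 0.0, -1.0]]
ft_force: [-0.5, 0.7, -0.9]
grip_width: 0.023
grasp_force: 78.6
```

```bash
python3 - <<'E'
from station import r
import cv2,pickle
o=r.get_obs();c=r.camera("wrist");t=r.camera("top");pickle.dump((o,c,t),open("w3.pkl","wb"))
print(o["tcp_pos"],o["orientation"],o["ft_force"],o["qpos"])
cv2.imwrite("pics/w3.png",cv2.resize(c["image"],(800,600),interpolation=cv2.INTER_CUBIC))
E
```

```text
[ 0.67997592 -0.04854228  0.23532161] [[ 6.21737236e-04  9.99999806e-01  2.79022640e-05]
 [ 9.99999786e-01 -6.21731511e-04 -2.04743976e-04]
 [-2.04726589e-04  2.80295549e-05 -9.99999979e-01]] [-0.47586501  0.66736801 -0.88305526] [ 0.61233393  0.71631714 -0.92247861  1.46824271  0.58483418  1.2480748
 -0.37846854]
```

View pics/w3.png

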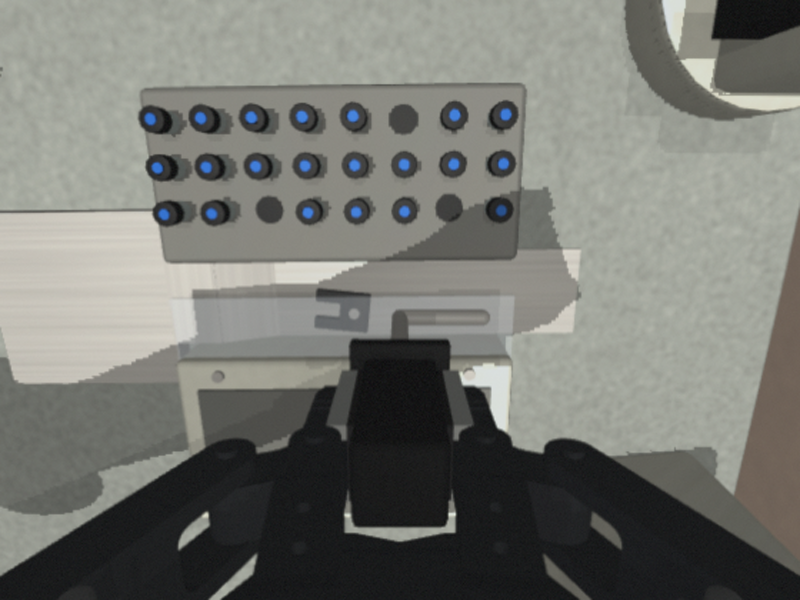

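The rod is held straight, with its foot pointing along the slot from (400,317) to (489,317). The grey segment's near corners are at (167,261) and (517,257), the guard's edge lies along row 297, and the jaw spans (316-370, 289-331) with its prongs towards the mouth.

```bash
python3 - <<'E'
from h import *
from scipy.optimize import least_squares
o,c,t=pickle.load(open("w3.pkl","rb"))
k=lambda x,y:(x*.7-.15,y*.7-.15)
px=np.array([k(*p) for p in [(142,89),(525,84),(517,258),(167,261),(173,297),(513,296),(180,362),(511,358)]])
mm=np.array([(-100,130,50),(130,130,50),(130,24,50),(-100,24,50),(-100,0,46),(130,0,46),(-100,-42,58),(130,-42,58)])/1000
def W(q,m):
    C,S=np.cos(q[2]),np.sin(q[2]);return np.c_[q[0]+C*m[:,0]-S*m[:,1],q[1]+S*m[:,0]+C*m[:,1],m[:,2]]
s=least_squares(lambda q:(proj(c,W(q,mm),o)-px).ravel(),[.62,-.06,0]);q=s.x
print("deck",q.round(4),s.fun.round(1))
C,S=np.cos(q[2]),np.sin(q[2])
D=lambda p:(np.array([[C,S],[-S,C]])@(p[:2]-q[:2])*1000).round(1)
f=lambda x,y,z:atz(c,*k(x,y),z,o)
print("jaw",[D(f(x,y,.01)) for x,y in [(316,289),(370,292),(368,331),(316,327)]])
print("shade",[D(f(x,275,.01)) for x in (211,245,275)])
print("tcp",D(o["tcp_pos"]),"foot end",D(f(489,317,o["tcp_pos"][2]-.1136)),"leg",D(f(400,317,o["tcp_pos"][2]-.1136)))
im=c["image"]; a=im[180:205,100:260].mean(0); print(im[186:200,110:230].mean((0,2)).round().astype(int).tolist())
E
```

```text
deck [ 0.628  -0.0588  0.0092] [-2.8 -1.6  3.3 -1.8  1.7  1.6 -2.2  2.2 -0.8  1.   2.  -0.8 -5.   1.1
  3.8  1.6]
jaw [array([-9.5, -3.5]), array([30.5, -6.2]), array([ 28.1, -36.8]), array([-11.2, -33.2])]
shade [array([-86.3,   7.9]), array([-61.1,   7.7]), array([-39. ,   7.4])]
tcp [52.   9.8] foot end [98.3  8.4] leg [52.8  8.9]
[204, 204, 204, 204, 204, 202, 201, 201, 202, 204, 205, 205, 203, 203, 202, 203, 206, 207, 208, 208, 208, 207, 205, 204, 204, 204, 205, 206, 205, 203, 203, 204, 205, 205, 206, 207, 207, 203, 196, 193, 190, 193, 196, 195, 194, 194, 195, 197, 197, 196, 195, 194, 194, 194, 195, 196, 197, 198, 197, 195, 194, 193, 192, 192, 192, 193, 193, 190, 188, 188, 188, 189, 189, 189, 190, 191, 190, 188, 186, 185, 187, 188, 193, 201, 203, 203, 203, 203, 203, 204, 203, 203, 203, 204, 204, 204, 204, 204, 204, 204, 204, 204, 204, 204, 204, 204, 204, 204, 204, 205, 205, 205, 204, 196, 194, 193, 189, 188, 188, 188]
```

Emit:
carry_out([
  {"x": 1, "y": 0, "z": 0, "spin": 0, "fingers": 0},
  {"x": 0, "y": 0, "z": 15, "spin": 0, "fingers": 0},
  {"x": 0, "y": 0, "z": 15, "spin": 0, "fingers": 0},
  {"x": 0, "y": 0, "z": 15, "spin": 0, "fingers": 0},
  {"x": 0, "y": 0, "z": 0, "spin": 0, "fingers": 0},
])

```text
clock: 8.32
tcp_pos: [0.6771, -0.0483, 0.1848]
orientation: [[-0.001, 1.0, -0.008], [1.0, 0.001, -0.0], [-0.0, -0.008, -1.0]]
ft_force: [-0.9, 0.2, -1.9]
grip_width: 0.0229
grasp_force: 78.6
```

```bash
python3 - <<'E'
from station import r
import cv2,pickle
o=r.get_obs();c=r.camera("wrist");t=r.camera("top");s=r.camera("side");pickle.dump((o,c,t,s),open("w4.pkl","wb"))
print(o["tcp_pos"],o["ft_force"])
cv2.imwrite("pics/w4.png",cv2.resize(c["image"][100:310,80:360],(800,600),interpolation=cv2.INTER_CUBIC))
E
```

```text
[ 0.67714485 -0.04834253  0.18481344] [-0.8735494   0.22081275 -1.85369817]
```

View pics/w4.png

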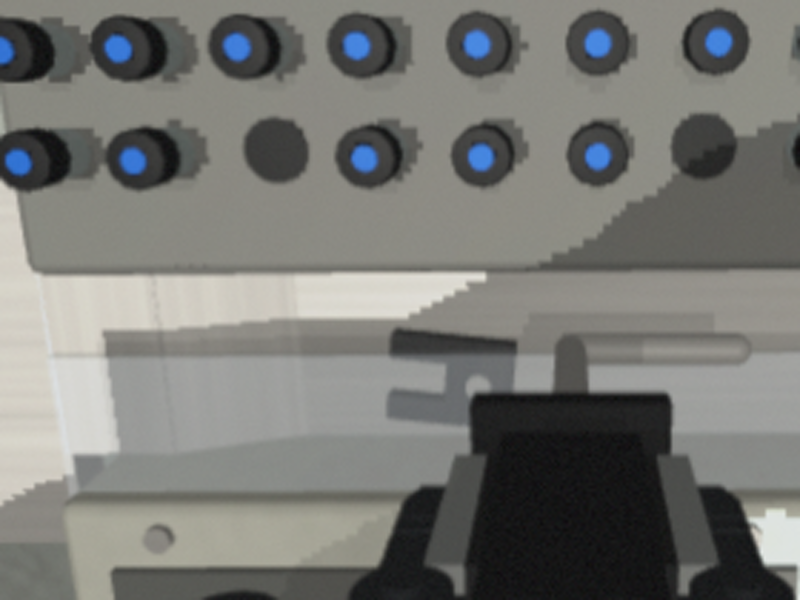

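The foot's axis lies on row 348, from (570) to (752). The guard's edge is at row 354, the grey edge at row 270, and ramp lines show at columns 155 and 297 (row 300).

```bash
python3 - <<'E'
from h import *
o,c,t,s=pickle.load(open("w4.pkl","rb"))
k=lambda x,y:(x/800*280+80-.3,y/600*210+100-.3)
f=lambda x,y,z:(atz(c,*k(x,y),z,o)*1000).round(1)
print("guard edge",f(60,354,.046),f(420,354,.046)); print("grey edge",f(40,272,.05),f(400,271,.05),f(790,268,.05))
print("foot",f(660,348,o["tcp_pos"][2]-.1136),f(752,348,o["tcp_pos"][2]-.1136),"white edge",f(68,497,.058),f(400,494,.058))
print("mouth grey",f(35,270,.05),"ramp foot",f(297,300,.003),"ramp top",f(155,300,.019))
print("jaw back",f(516,340,.01),f(510,400,.01))
E
```

```text
guard edge [530.7 -59.   46. ] [633.8 -58.7  46. ]
grey edge [531.  -34.1  50. ] [630.1 -33.8  50. ] [736.1 -32.8  50. ]
foot [699.5 -49.   71.2] [723.  -48.9  71.2] white edge [533.4 -97.9  58. ] [628.3 -96.5  58. ]
mouth grey [529.7 -33.6  50. ] ramp foot [587.1 -54.1   3. ] ramp top [547.8 -50.   19. ]
jaw back [658.7 -65.4  10. ] [656.4 -85.9  10. ]
```

Emit:
carry_out([
  {"x": 2, "y": 0, "z": 0, "spin": 0, "fingers": 0},
  {"x": 0, "y": 0, "z": 15, "spin": 0, "fingers": 0},
  {"x": 0, "y": 0, "z": 15, "spin": 0, "fingers": 0},
  {"x": 0, "y": 0, "z": 10, "spin": 0, "fingers": 0},
  {"x": 0, "y": 0, "z": 10, "spin": 0, "fingers": 0},
])

```text
clock: 8.88
tcp_pos: [0.6791, -0.046, 0.1381]
orientation: [[-0.001, 1.0, -0.002], [1.0, 0.001, -0.0], [-0.0, -0.002, -1.0]]
ft_force: [-0.5, 0.5, -3.0]
grip_width: 0.0234
grasp_force: 78.6
```

Emit:
carry_out([
  {"x": 0, "y": 0, "z": 5, "spin": 0, "fingers": 0},
  {"x": 0, "y": 0, "z": 4, "spin": 0, "fingers": 0},
  {"x": 0, "y": 0, "z": 0, "spin": 0, "fingers": 0},
  {"x": 0, "y": 0, "z": 0, "spin": 0, "fingers": 0},
  {"x": 0, "y": 0, "z": 0, "spin": 0, "fingers": 0},
])

```text
clock: 9.3
tcp_pos: [0.6805, -0.0455, 0.132]
orientation: [[-0.001, 1.0, 0.001], [1.0, 0.001, 0.0], [0.0, 0.001, -1.0]]
ft_force: [-0.1, -0.7, -1.2]
grip_width: 0.0231
grasp_force: 78.6
```

Emit:
carry_out([
  {"x": 0, "y": 0, "z": 0, "spin": 3, "fingers": 0},
  {"x": 0, "y": 0, "z": 0, "spin": 6, "fingers": 0},
  {"x": 0, "y": 0, "z": 0, "spin": 6, "fingers": 0},
  {"x": 0, "y": 0, "z": 0, "spin": 6, "fingers": 0},
  {"x": 0, "y": 0, "z": 0, "spin": 6, "fingers": 0},
])

```text
clock: 9.72
tcp_pos: [0.6805, -0.0456, 0.1322]
orientation: [[0.458, 0.889, 0.001], [0.889, -0.458, 0.0], [0.001, 0.001, -1.0]]
ft_force: [-0.0, -0.2, -1.0]
grip_width: 0.0235
grasp_force: 78.6
```

Emit:
carry_out([
  {"x": 0, "y": 0, "z": 0, "spin": 6, "fingers": 0},
  {"x": 0, "y": 0, "z": 0, "spin": 6, "fingers": 0},
  {"x": 0, "y": 0, "z": 0, "spin": 6, "fingers": 0},
  {"x": 0, "y": 0, "z": 0, "spin": 6, "fingers": 0},
  {"x": 0, "y": 0, "z": 0, "spin": 6, "fingers": 0},
])

```text
clock: 10.13
tcp_pos: [0.6805, -0.0454, 0.1323]
orientation: [[0.841, 0.541, 0.002], [0.541, -0.841, 0.0], [0.001, 0.001, -1.0]]
ft_force: [-0.2, -0.1, -2.7]
grip_width: 0.0234
grasp_force: 78.6
```

Emit:
carry_out([
  {"x": 0, "y": 0, "z": 0, "spin": 6, "fingers": 0},
  {"x": 0, "y": 0, "z": 0, "spin": 6, "fingers": 0},
  {"x": 0, "y": 0, "z": 0, "spin": 6, "fingers": 0},
  {"x": 0, "y": 0, "z": 0, "spin": 6, "fingers": 0},
  {"x": 0, "y": 0, "z": 0, "spin": 6, "fingers": 0},
])

```text
clock: 10.55
tcp_pos: [0.6805, -0.0453, 0.1323]
orientation: [[0.999, 0.048, 0.002], [0.048, -0.999, 0.0], [0.002, -0.0, -1.0]]
ft_force: [-0.1, 0.0, -1.5]
grip_width: 0.0229
grasp_force: 78.6
```

Emit:
carry_out([
  {"x": 0, "y": 0, "z": 0, "spin": 3, "fingers": 0},
  {"x": 0, "y": 0, "z": 3, "spin": 0, "fingers": 0},
  {"x": 0, "y": 0, "z": 3, "spin": 0, "fingers": 0},
  {"x": 0, "y": 0, "z": 0, "spin": 0, "fingers": 0},
  {"x": 0, "y": 0, "z": 0, "spin": 0, "fingers": 0},
])

```text
clock: 10.97
tcp_pos: [0.6797, -0.0456, 0.125]
orientation: [[1.0, 0.002, -0.001], [0.002, -1.0, 0.0], [-0.001, -0.0, -1.0]]
ft_force: [0.3, 0.6, -1.0]
grip_width: 0.023
grasp_force: 78.6
```

Emit:
carry_out([
  {"x": 0, "y": 0, "z": 1, "spin": 0, "fingers": 0},
  {"x": 0, "y": 0, "z": 1, "spin": 0, "fingers": 0},
  {"x": 0, "y": 0, "z": 0, "spin": 0, "fingers": 0},
  {"x": 0, "y": 0, "z": 0, "spin": 0, "fingers": 0},
  {"x": 0, "y": 0, "z": 0, "spin": 0, "fingers": 0},
])

```text
clock: 11.38
tcp_pos: [0.68, -0.0456, 0.1233]
orientation: [[1.0, 0.001, 0.0], [0.001, -1.0, 0.0], [0.0, -0.0, -1.0]]
ft_force: [0.8, 0.5, -1.5]
grip_width: 0.0229
grasp_force: 78.6
```

Emit:
carry_out([
  {"x": 0, "y": 0, "z": 0.5, "spin": 0, "fingers": 0},
  {"x": 0, "y": 0, "z": 0.5, "spin": 0, "fingers": 0},
  {"x": 0, "y": 0, "z": 0, "spin": 0, "fingers": 0},
  {"x": 0, "y": 0, "z": 0, "spin": 0, "fingers": 0},
  {"x": 0, "y": 0, "z": 0, "spin": 0, "fingers": 0},
])

```text
clock: 11.8
tcp_pos: [0.68, -0.0456, 0.1223]
orientation: [[1.0, 0.001, 0.0], [0.001, -1.0, -0.0], [0.0, 0.0, -1.0]]
ft_force: [-0.2, 0.4, -1.2]
grip_width: 0.0235
grasp_force: 78.6
```

Emit:
carry_out([
  {"x": 0, "y": 0, "z": 0.5, "spin": 0, "fingers": 0},
  {"x": 0, "y": 0, "z": 0.5, "spin": 0, "fingers": 0},
  {"x": 0, "y": 0, "z": 0, "spin": 0, "fingers": 0},
  {"x": 0, "y": 0, "z": 0, "spin": 0, "fingers": 0},
  {"x": 0, "y": 0, "z": 0, "spin": 0, "fingers": 0},
])

```text
clock: 12.22
tcp_pos: [0.68, -0.0457, 0.1213]
orientation: [[1.0, 0.0, -0.0], [0.0, -1.0, -0.0], [-0.0, 0.0, -1.0]]
ft_force: [-0.2, 0.2, -1.0]
grip_width: 0.0233
grasp_force: 78.6
```

Emit:
carry_out([
  {"x": 0, "y": 0, "z": 0.4, "spin": 0, "fingers": 0},
  {"x": 0, "y": 0, "z": 0, "spin": 0, "fingers": 0},
  {"x": 0, "y": 0, "z": 0, "spin": 0, "fingers": 0},
])

```text
clock: 12.47
tcp_pos: [0.68, -0.0456, 0.1209]
orientation: [[1.0, 0.001, 0.0], [0.001, -1.0, 0.0], [0.0, -0.0, -1.0]]
ft_force: [-1.1, -0.1, -2.1]
grip_width: 0.0233
grasp_force: 78.6
```

Emit:
carry_out([
  {"x": 0, "y": 0, "z": 0.4, "spin": 0, "fingers": 0},
  {"x": 0, "y": 0, "z": 0, "spin": 0, "fingers": 0},
  {"x": 0, "y": 0, "z": 0, "spin": 0, "fingers": 0},
])

```text
clock: 12.72
tcp_pos: [0.68, -0.0456, 0.1206]
orientation: [[1.0, 0.001, 0.0], [0.001, -1.0, -0.0], [0.0, 0.0, -1.0]]
ft_force: [-0.4, -0.0, -1.5]
grip_width: 0.0232
grasp_force: 78.6
```

Emit:
carry_out([
  {"x": 0, "y": 0, "z": 0.3, "spin": 0, "fingers": 0},
  {"x": 0, "y": 0, "z": 0, "spin": 0, "fingers": 0},
  {"x": 0, "y": 0, "z": 0, "spin": 0, "fingers": 0},
])

```text
clock: 12.97
tcp_pos: [0.6801, -0.0456, 0.1205]
orientation: [[1.0, 0.001, 0.0], [0.001, -1.0, -0.0], [0.0, 0.0, -1.0]]
ft_force: [-0.6, 0.7, 1.0]
grip_width: 0.0231
grasp_force: 78.9
```

Emit:
carry_out([
  {"x": 0, "y": 0, "z": -0.9, "spin": 0, "fingers": 0},
  {"x": -3, "y": 0, "z": 0, "spin": 0, "fingers": 0},
  {"x": -4, "y": 0, "z": 0, "spin": 0, "fingers": 0},
  {"x": -4, "y": 0, "z": 0, "spin": 0, "fingers": 0},
  {"x": -2, "y": 0, "z": 0, "spin": 0, "fingers": 0},
])

```text
clock: 13.38
tcp_pos: [0.666, -0.0457, 0.1209]
orientation: [[1.0, 0.001, -0.001], [0.001, -1.0, -0.0], [-0.001, 0.0, -1.0]]
ft_force: [-0.2, 0.3, -0.3]
grip_width: 0.0229
grasp_force: 78.8
```

Emit:
carry_out([
  {"x": -2, "y": 0, "z": 0, "spin": 0, "fingers": 0},
  {"x": -2, "y": 0, "z": 0, "spin": 0, "fingers": 0},
  {"x": -2, "y": 0, "z": 0, "spin": 0, "fingers": 0},
  {"x": -3, "y": 0, "z": 0, "spin": 0, "fingers": 0},
  {"x": -3, "y": 0, "z": 0, "spin": 0, "fingers": 0},
])

```text
clock: 13.8
tcp_pos: [0.6549, -0.0456, 0.1212]
orientation: [[1.0, 0.001, 0.0], [0.001, -1.0, 0.0], [0.0, -0.0, -1.0]]
ft_force: [-0.7, -0.3, -1.0]
grip_width: 0.0229
grasp_force: 78.8
```

Emit:
carry_out([
  {"x": -3, "y": 0, "z": 0, "spin": 0, "fingers": 0},
  {"x": -3, "y": 0, "z": 0, "spin": 0, "fingers": 0},
  {"x": -3, "y": 0, "z": 0, "spin": 0, "fingers": 0},
  {"x": -3, "y": 0, "z": 0, "spin": 0, "fingers": 0},
  {"x": 0, "y": 0, "z": 0, "spin": 0, "fingers": 0},
])

```text
clock: 14.22
tcp_pos: [0.6422, -0.0457, 0.1211]
orientation: [[1.0, 0.001, -0.001], [0.001, -1.0, -0.0], [-0.001, 0.0, -1.0]]
ft_force: [0.2, -0.1, -0.5]
grip_width: 0.0228
grasp_force: 78.8
```

Emit:
carry_out([
  {"x": -3, "y": 0, "z": 0, "spin": 0, "fingers": 0},
  {"x": -3, "y": 0, "z": 0, "spin": 0, "fingers": 0},
  {"x": -3, "y": 0, "z": 0, "spin": 0, "fingers": 0},
  {"x": -3, "y": 0, "z": 0, "spin": 0, "fingers": 0},
  {"x": -3, "y": 0, "z": 0, "spin": 0, "fingers": 0},
])

```text
clock: 14.63
tcp_pos: [0.6278, -0.0456, 0.1212]
orientation: [[1.0, 0.001, 0.0], [0.001, -1.0, -0.0], [0.0, 0.0, -1.0]]
ft_force: [0.2, -0.4, -1.6]
grip_width: 0.0232
grasp_force: 78.7
```

Emit:
carry_out([
  {"x": -3, "y": 0, "z": 0, "spin": 0, "fingers": 0},
  {"x": -3, "y": 0, "z": 0, "spin": 0, "fingers": 0},
  {"x": -3, "y": 0, "z": 0, "spin": 0, "fingers": 0},
  {"x": -3, "y": 0, "z": 0, "spin": 0, "fingers": 0},
  {"x": -3, "y": 0, "z": 0, "spin": 0, "fingers": 0},
])

```text
clock: 15.05
tcp_pos: [0.6126, -0.0457, 0.1211]
orientation: [[1.0, 0.001, -0.0], [0.001, -1.0, 0.0], [-0.0, -0.0, -1.0]]
ft_force: [0.6, -0.4, -2.5]
grip_width: 0.0233
grasp_force: 78.7
```

Emit:
carry_out([
  {"x": -3, "y": 0, "z": 0, "spin": 0, "fingers": 0},
  {"x": -3, "y": 0, "z": 0, "spin": 0, "fingers": 0},
  {"x": -2, "y": 0, "z": 0, "spin": 0, "fingers": 0},
  {"x": 0, "y": 0, "z": 0, "spin": 0, "fingers": 0},
  {"x": 0, "y": 0, "z": 0, "spin": 0, "fingers": 0},
])

```text
clock: 15.47
tcp_pos: [0.6049, -0.0457, 0.1211]
orientation: [[1.0, 0.001, -0.0], [0.001, -1.0, -0.0], [-0.0, 0.0, -1.0]]
ft_force: [0.0, 0.5, -1.1]
grip_width: 0.0231
grasp_force: 78.8
```

```bash
python3 - <<'E'
from station import r
import cv2,pickle
o=r.get_obs();c=r.camera("wrist");pickle.dump((o,c),open("w5.pkl","wb"))
print(o["tcp_pos"],o["ft_force"])
cv2.imwrite("pics/w5.png",cv2.resize(c["image"][100:310,140:420],(800,600),interpolation=cv2.INTER_CUBIC))
E
```

```text
[ 0.60485632 -0.04571641  0.121149  ] [ 0.04495583  0.49751044 -1.12126281]
```

View pics/w5.png

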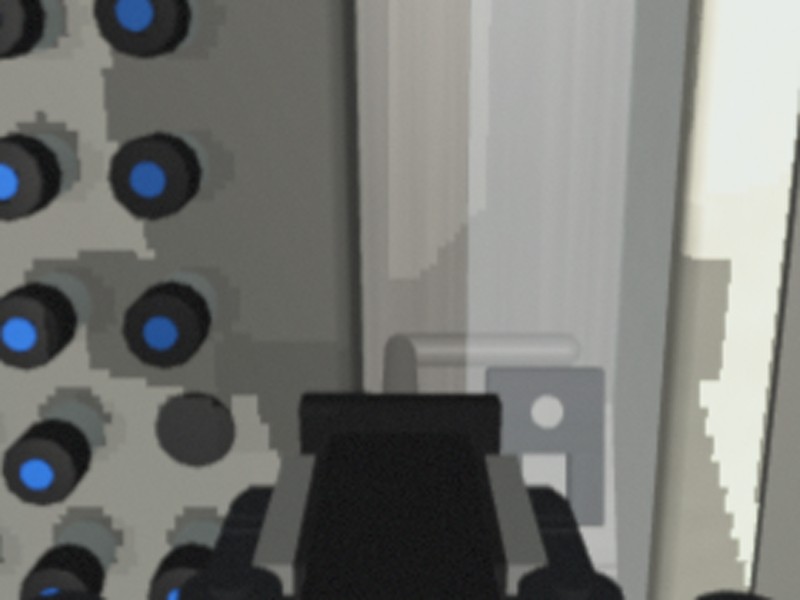

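Emit:
carry_out([
  {"x": -3, "y": 0, "z": 0, "spin": 0, "fingers": 0},
  {"x": -3, "y": 0, "z": 0, "spin": 0, "fingers": 0},
  {"x": -3, "y": 0, "z": 0, "spin": 0, "fingers": 0},
  {"x": -2, "y": 0, "z": 0, "spin": 0, "fingers": 0},
  {"x": 0, "y": 0, "z": 0, "spin": 0, "fingers": 0},
])

```text
clock: 15.93
tcp_pos: [0.5935, -0.0457, 0.1211]
orientation: [[1.0, 0.001, -0.0], [0.001, -1.0, -0.0], [-0.0, 0.0, -1.0]]
ft_force: [1.3, 0.6, -0.9]
grip_width: 0.0232
grasp_force: 78.7
```

Emit:
carry_out([
  {"x": -1, "y": 0, "z": 0, "spin": 0, "fingers": 0},
  {"x": -1, "y": 0, "z": 0, "spin": 0, "fingers": 0},
  {"x": 0, "y": 0, "z": 0, "spin": 0, "fingers": 0},
  {"x": 0, "y": 0, "z": 0, "spin": 0, "fingers": 0},
])

```text
clock: 16.27
tcp_pos: [0.5924, -0.0457, 0.1213]
orientation: [[1.0, 0.001, 0.001], [0.001, -1.0, -0.0], [0.001, 0.0, -1.0]]
ft_force: [1.4, -0.4, -1.9]
grip_width: 0.0232
grasp_force: 78.6
```

Emit:
carry_out([
  {"x": -1, "y": 0, "z": 0, "spin": 0, "fingers": 0},
  {"x": 0, "y": 0, "z": 0, "spin": 0, "fingers": 0},
  {"x": 0, "y": 0, "z": 0, "spin": 0, "fingers": 0},
])

```text
clock: 16.52
tcp_pos: [0.5918, -0.0456, 0.1215]
orientation: [[1.0, 0.001, 0.002], [0.001, -1.0, 0.0], [0.002, -0.0, -1.0]]
ft_force: [3.3, 0.3, -1.4]
grip_width: 0.0231
grasp_force: 78.5
```

Emit:
carry_out([
  {"x": -1, "y": 0, "z": 0, "spin": 0, "fingers": 0},
  {"x": 0, "y": 0, "z": 0, "spin": 0, "fingers": 0},
  {"x": 0, "y": 0, "z": 0, "spin": 0, "fingers": 0},
])

```text
clock: 16.77
tcp_pos: [0.589, -0.0457, 0.1207]
orientation: [[1.0, 0.0, -0.002], [0.0, -1.0, -0.0], [-0.002, 0.0, -1.0]]
ft_force: [0.7, 0.1, -1.2]
grip_width: 0.0231
grasp_force: 78.6
```

Emit:
carry_out([
  {"x": -1, "y": 0, "z": 0, "spin": 0, "fingers": 0},
  {"x": 0, "y": 0, "z": 0, "spin": 0, "fingers": 0},
  {"x": 0, "y": 0, "z": 0, "spin": 0, "fingers": 0},
])

```text
clock: 17.02
tcp_pos: [0.5885, -0.0457, 0.1209]
orientation: [[1.0, 0.0, -0.001], [0.0, -1.0, -0.0], [-0.001, 0.0, -1.0]]
ft_force: [0.6, 0.2, -1.8]
grip_width: 0.0233
grasp_force: 78.6
```

Emit:
carry_out([
  {"x": -1, "y": 0, "z": 0, "spin": 0, "fingers": 0},
  {"x": 0, "y": 0, "z": 0, "spin": 0, "fingers": 0},
  {"x": 0, "y": 0, "z": 0, "spin": 0, "fingers": 0},
])

```text
clock: 17.27
tcp_pos: [0.5879, -0.0457, 0.1211]
orientation: [[1.0, 0.0, -0.0], [0.0, -1.0, -0.0], [-0.0, 0.0, -1.0]]
ft_force: [-0.4, 0.2, -0.7]
grip_width: 0.0236
grasp_force: 78.6
```

Emit:
carry_out([
  {"x": -1, "y": 0, "z": 0, "spin": 0, "fingers": 0},
  {"x": 0, "y": 0, "z": 0, "spin": 0, "fingers": 0},
  {"x": 0, "y": 0, "z": 0, "spin": 0, "fingers": 0},
])

```text
clock: 17.52
tcp_pos: [0.5872, -0.0457, 0.1213]
orientation: [[1.0, 0.001, 0.0], [0.001, -1.0, -0.0], [0.0, 0.0, -1.0]]
ft_force: [1.9, 0.4, -1.4]
grip_width: 0.0233
grasp_force: 78.6
```

Emit:
carry_out([
  {"x": -0.7, "y": 0, "z": 0, "spin": 0, "fingers": 0},
  {"x": 0, "y": 0, "z": 0, "spin": 0, "fingers": 0},
  {"x": 0, "y": 0, "z": 0, "spin": 0, "fingers": 0},
])

```text
clock: 17.77
tcp_pos: [0.5866, -0.0456, 0.1213]
orientation: [[1.0, 0.001, 0.001], [0.001, -1.0, 0.0], [0.001, -0.0, -1.0]]
ft_force: [2.9, 0.1, -0.2]
grip_width: 0.0231
grasp_force: 78.7
```

Emit:
carry_out([
  {"x": -0.7, "y": 0, "z": 0, "spin": 0, "fingers": 0},
  {"x": 0, "y": 0, "z": 0, "spin": 0, "fingers": 0},
  {"x": 0, "y": 0, "z": 0, "spin": 0, "fingers": 0},
])

```text
clock: 18.02
tcp_pos: [0.5861, -0.0456, 0.1214]
orientation: [[1.0, 0.001, 0.001], [0.001, -1.0, 0.0], [0.001, -0.0, -1.0]]
ft_force: [2.0, -0.3, 0.9]
grip_width: 0.0231
grasp_force: 78.8
```

Emit:
carry_out([
  {"x": 0, "y": 0, "z": -1, "spin": 0, "fingers": 0},
  {"x": -2, "y": 0, "z": -0.8, "spin": 0, "fingers": 0},
  {"x": -2, "y": 0, "z": -0.9, "spin": 0, "fingers": 0},
  {"x": 0, "y": 0, "z": 0, "spin": 0, "fingers": 0},
  {"x": 0, "y": 0, "z": 0, "spin": 0, "fingers": 0},
])

```text
clock: 18.43
tcp_pos: [0.5809, -0.0457, 0.1237]
orientation: [[1.0, 0.0, -0.001], [0.0, -1.0, -0.0], [-0.001, 0.0, -1.0]]
ft_force: [0.3, 0.7, 0.1]
grip_width: 0.0228
grasp_force: 78.7
```

Emit:
carry_out([
  {"x": -1.5, "y": 0, "z": -0.7, "spin": 0, "fingers": 0},
  {"x": -2, "y": 0, "z": -0.9, "spin": 0, "fingers": 0},
  {"x": -2, "y": 0, "z": -0.9, "spin": 0, "fingers": 0},
  {"x": 0, "y": 0, "z": 0, "spin": 0, "fingers": 0},
  {"x": 0, "y": 0, "z": 0, "spin": 0, "fingers": 0},
])

```text
clock: 18.85
tcp_pos: [0.5755, -0.0458, 0.1262]
orientation: [[1.0, 0.0, -0.001], [0.0, -1.0, -0.0], [-0.001, 0.0, -1.0]]
ft_force: [-0.4, -0.3, -1.6]
grip_width: 0.0232
grasp_force: 78.7
```

Emit:
carry_out([
  {"x": -1.5, "y": 0, "z": -0.9, "spin": 0, "fingers": 0},
  {"x": -1.5, "y": 0, "z": -0.9, "spin": 0, "fingers": 0},
  {"x": -1.5, "y": 0, "z": -0.8, "spin": 0, "fingers": 0},
  {"x": 0, "y": 0, "z": 0, "spin": 0, "fingers": 0},
  {"x": 0, "y": 0, "z": 0, "spin": 0, "fingers": 0},
])

```text
clock: 19.27
tcp_pos: [0.5714, -0.0457, 0.129]
orientation: [[1.0, 0.0, -0.0], [0.0, -1.0, -0.0], [-0.0, 0.0, -1.0]]
ft_force: [-0.0, 0.7, -1.8]
grip_width: 0.0233
grasp_force: 78.7
```

```bash
python3 - <<'E'
from station import r
import cv2,pickle,numpy as np
o=r.get_obs();c=r.camera("wrist");s=r.camera("side");t=r.camera("top");pickle.dump((o,c,s,t),open("w6.pkl","wb"))
print(o["tcp_pos"],o["ft_force"])
a=cv2.resize(c["image"][190:310,240:400],(800,600),interpolation=cv2.INTER_CUBIC)
cv2.imwrite("pics/w6.png",a)
E
```

```text
[ 0.57139074 -0.04569789  0.12896891] [-0.03301094  0.70757655 -1.76778187]
```

View pics/w6.png

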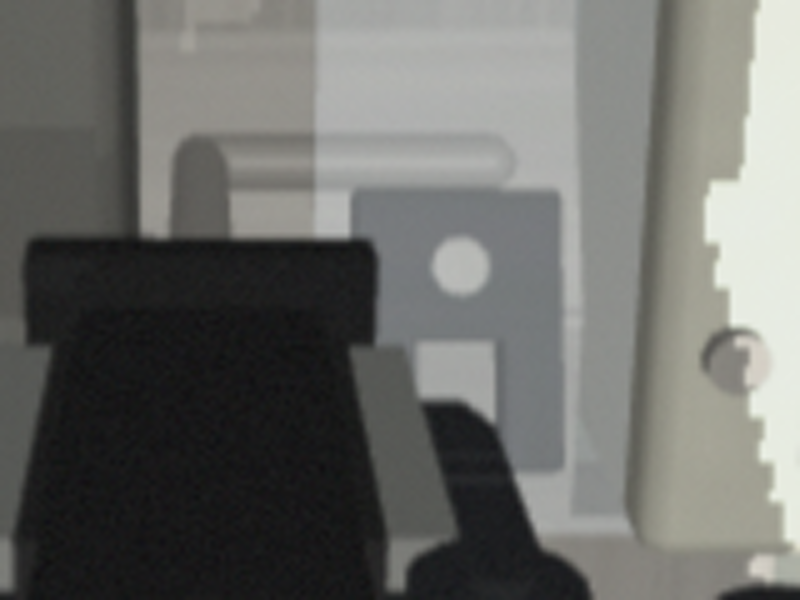

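The picture shows the foot tight against the jaw's back edge at row 188, with the jaw square to the slot and covered by the foot past its middle. I'll go on over the ramp's crest.

Emit:
carry_out([
  {"x": -2, "y": 0, "z": -0.8, "spin": 0, "fingers": 0},
  {"x": -2, "y": 0, "z": -0.8, "spin": 0, "fingers": 0},
  {"x": -2, "y": 0, "z": -0.8, "spin": 0, "fingers": 0},
  {"x": 0, "y": 0, "z": 0, "spin": 0, "fingers": 0},
  {"x": 0, "y": 0, "z": 0, "spin": 0, "fingers": 0},
])

```text
clock: 19.83
tcp_pos: [0.5653, -0.0458, 0.1314]
orientation: [[1.0, 0.0, -0.0], [0.0, -1.0, -0.0], [-0.0, 0.0, -1.0]]
ft_force: [-0.1, -0.2, -1.9]
grip_width: 0.0233
grasp_force: 78.7
```

Emit:
carry_out([
  {"x": -2, "y": 0, "z": -1.0, "spin": 0, "fingers": 0},
  {"x": -2, "y": 0, "z": -1.0, "spin": 0, "fingers": 0},
  {"x": -1, "y": 0, "z": -0.4, "spin": 0, "fingers": 0},
  {"x": 0, "y": 0, "z": 0, "spin": 0, "fingers": 0},
  {"x": 0, "y": 0, "z": 0, "spin": 0, "fingers": 0},
])

```text
clock: 20.25
tcp_pos: [0.5605, -0.0458, 0.1337]
orientation: [[1.0, 0.0, -0.0], [0.0, -1.0, -0.0], [-0.0, 0.0, -1.0]]
ft_force: [-0.3, 0.5, -0.7]
grip_width: 0.0235
grasp_force: 78.6
```

Emit:
carry_out([
  {"x": 3, "y": 0, "z": 0, "spin": 0, "fingers": 0},
  {"x": 0, "y": 0, "z": -2, "spin": 0, "fingers": 0},
  {"x": 0, "y": 0, "z": -1.5, "spin": 0, "fingers": 0},
  {"x": 0, "y": 0, "z": 0, "spin": 0, "fingers": 0},
  {"x": 0, "y": 0, "z": 0, "spin": 0, "fingers": 0},
])

```text
clock: 20.67
tcp_pos: [0.5637, -0.0457, 0.1374]
orientation: [[1.0, 0.001, 0.0], [0.001, -1.0, -0.0], [0.0, 0.0, -1.0]]
ft_force: [-1.1, -0.9, -2.2]
grip_width: 0.0233
grasp_force: 78.6
```

Emit:
carry_out([
  {"x": -2, "y": 0, "z": 0, "spin": 0, "fingers": 0},
  {"x": -2, "y": 0, "z": 0, "spin": 0, "fingers": 0},
  {"x": -2, "y": 0, "z": 0, "spin": 0, "fingers": 0},
  {"x": -2, "y": 0, "z": 0, "spin": 0, "fingers": 0},
  {"x": 0, "y": 0, "z": 0, "spin": 0, "fingers": 0},
])

```text
clock: 21.08
tcp_pos: [0.555, -0.0457, 0.1372]
orientation: [[1.0, 0.001, -0.0], [0.001, -1.0, -0.0], [-0.0, 0.0, -1.0]]
ft_force: [-0.2, -0.3, -1.2]
grip_width: 0.0233
grasp_force: 78.6
```

Emit:
carry_out([
  {"x": -3, "y": 0, "z": 0, "spin": 0, "fingers": 0},
  {"x": -3, "y": 0, "z": 0, "spin": 0, "fingers": 0},
  {"x": -3, "y": 0, "z": 0, "spin": 0, "fingers": 0},
  {"x": -3, "y": 0, "z": 0, "spin": 0, "fingers": 0},
  {"x": 0, "y": 0, "z": 0, "spin": 0, "fingers": 0},
])

```text
clock: 21.5
tcp_pos: [0.5428, -0.0457, 0.1372]
orientation: [[1.0, 0.001, -0.001], [0.001, -1.0, -0.0], [-0.001, 0.0, -1.0]]
ft_force: [1.4, -0.2, -0.3]
grip_width: 0.0232
grasp_force: 78.7
```

Emit:
carry_out([
  {"x": -3, "y": 0, "z": 0, "spin": 0, "fingers": 0},
  {"x": -3, "y": 0, "z": 0, "spin": 0, "fingers": 0},
  {"x": -3, "y": 0, "z": 0, "spin": 0, "fingers": 0},
  {"x": -3, "y": 0, "z": 0, "spin": 0, "fingers": 0},
  {"x": -3, "y": 0, "z": 0, "spin": 0, "fingers": 0},
])

```text
clock: 21.92
tcp_pos: [0.5284, -0.0457, 0.1373]
orientation: [[1.0, 0.001, 0.0], [0.001, -1.0, -0.0], [0.0, 0.0, -1.0]]
ft_force: [0.1, -0.0, -1.3]
grip_width: 0.0232
grasp_force: 78.6
```

Emit:
carry_out([
  {"x": -3, "y": 0, "z": 0, "spin": 0, "fingers": 0},
  {"x": -3, "y": 0, "z": 0, "spin": 0, "fingers": 0},
  {"x": -3, "y": 0, "z": 0, "spin": 0, "fingers": 0},
  {"x": -3, "y": 0, "z": 0, "spin": 0, "fingers": 0},
  {"x": -3, "y": 0, "z": 0, "spin": 0, "fingers": 0},
])

```text
clock: 22.33
tcp_pos: [0.5133, -0.0457, 0.1373]
orientation: [[1.0, 0.0, 0.0], [0.0, -1.0, -0.0], [0.0, 0.0, -1.0]]
ft_force: [1.4, 0.2, -1.1]
grip_width: 0.0234
grasp_force: 78.6
```

Emit:
carry_out([
  {"x": -3, "y": 0, "z": 0, "spin": 0, "fingers": 0},
  {"x": -3, "y": 0, "z": 0, "spin": 0, "fingers": 0},
  {"x": -2, "y": 0, "z": 0, "spin": 0, "fingers": 0},
  {"x": 0, "y": 0, "z": 0, "spin": 0, "fingers": 0},
  {"x": 0, "y": 0, "z": 0, "spin": 0, "fingers": 0},
])

```text
clock: 22.75
tcp_pos: [0.5053, -0.0458, 0.1372]
orientation: [[1.0, 0.0, -0.0], [0.0, -1.0, -0.0], [-0.0, 0.0, -1.0]]
ft_force: [0.1, -0.0, -1.0]
grip_width: 0.0233
grasp_force: 78.6
```

```bash
python3 - <<'E'
from station import r
import cv2,pickle,numpy as np
from h import *
o=r.get_obs();c=r.camera("wrist");s=r.camera("side");t=r.camera("top");pickle.dump((o,c,s,t),open("w7.pkl","wb"))
print(o["tcp_pos"],o["ft_force"])
# jaw expected around (0.48,-0.08): dark blob on the bright apron, side camera, before vs now
_,d=pickle.load(open("d0.pkl","rb"))
for n,a,b in (("side",d["side"],s),("top",d["top"],t)):
    u=proj(b,[[.48,-.08,.026]])[0];print(n,u)
a=cv2.resize(c["image"][130:340,180:460],(520,390),interpolation=cv2.INTER_CUBIC)
u=proj(s,[[.48,-.08,.026]])[0].astype(int)
b=cv2.resize(s["image"][u[1]-35:u[1]+35,u[0]-25:u[0]+25],(279,390),interpolation=cv2.INTER_CUBIC)
cv2.imwrite("pics/w7.png",np.hstack([a,b]))
E
```

```text
[ 0.50531503 -0.045763    0.13715784] [ 0.11695335 -0.00149304 -0.98746035]
side [291.88641124 197.67851794]
top [324.87358835 193.02243385]
```

View pics/w7.png

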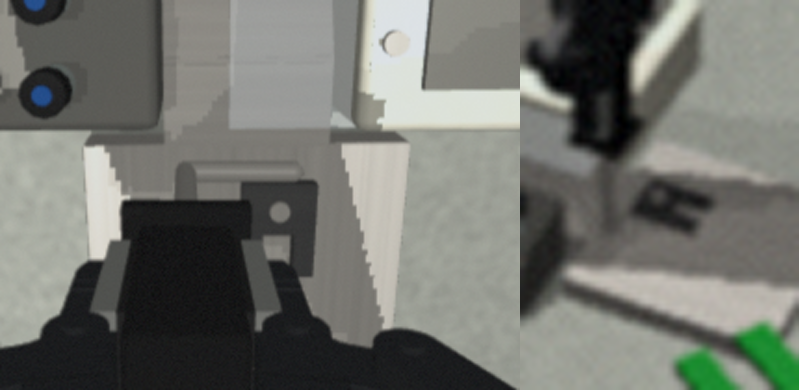

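The jaw lies flat on the apron in front of the foot, wholly out of the slot. Next I'll lift the rod and carry it back to the stand.

Emit:
carry_out([
  {"x": 3, "y": 0, "z": 0, "spin": 0, "fingers": 0},
  {"x": 0, "y": 0, "z": -10, "spin": 0, "fingers": 0},
  {"x": 0, "y": 0, "z": -20, "spin": 0, "fingers": 0},
  {"x": 0, "y": 0, "z": -25, "spin": 0, "fingers": 0},
  {"x": 0, "y": 0, "z": -25, "spin": 0, "fingers": 0},
])

```text
clock: 23.32
tcp_pos: [0.5083, -0.0453, 0.2184]
orientation: [[1.0, 0.001, -0.001], [0.001, -1.0, 0.001], [-0.001, -0.001, -1.0]]
ft_force: [0.6, -0.4, -0.7]
grip_width: 0.0232
grasp_force: 78.6
```

Emit:
carry_out([
  {"x": 0, "y": 0, "z": -20, "spin": 0, "fingers": 0},
  {"x": -2, "y": -15, "z": 0, "spin": 0, "fingers": 0},
  {"x": -4, "y": -30, "z": 0, "spin": 0, "fingers": 0},
  {"x": -4, "y": -30, "z": 0, "spin": 0, "fingers": 0},
  {"x": -4, "y": -30, "z": 0, "spin": 0, "fingers": 0},
])

```text
clock: 23.73
tcp_pos: [0.4946, 0.0602, 0.2383]
orientation: [[1.0, -0.001, 0.001], [-0.001, -1.0, -0.0], [0.001, 0.0, -1.0]]
ft_force: [1.1, -0.2, -1.6]
grip_width: 0.023
grasp_force: 78.7
```

Emit:
carry_out([
  {"x": -4, "y": -30, "z": 0, "spin": 0, "fingers": 0},
  {"x": -4, "y": -30, "z": 0, "spin": 0, "fingers": 0},
  {"x": -4, "y": -30, "z": 0, "spin": 0, "fingers": 0},
  {"x": -4, "y": -30, "z": 0, "spin": 0, "fingers": 0},
  {"x": -4, "y": -30, "z": 0, "spin": 0, "fingers": 0},
])

```text
clock: 24.15
tcp_pos: [0.4742, 0.2108, 0.2381]
orientation: [[1.0, 0.001, 0.001], [0.001, -1.0, 0.0], [0.001, -0.0, -1.0]]
ft_force: [1.0, -0.3, -1.9]
grip_width: 0.0231
grasp_force: 78.7
```

Emit:
carry_out([
  {"x": -4, "y": -30, "z": 0, "spin": 0, "fingers": 0},
  {"x": -2, "y": -12, "z": 0, "spin": 0, "fingers": 0},
  {"x": 0, "y": 0, "z": 0, "spin": -6.6, "fingers": 0},
  {"x": 0, "y": 0, "z": 0, "spin": -6, "fingers": 0},
  {"x": 0, "y": 0, "z": 0, "spin": -6, "fingers": 0},
])

```text
clock: 24.57
tcp_pos: [0.4682, 0.2521, 0.238]
orientation: [[0.945, 0.326, 0.0], [0.326, -0.945, 0.0], [0.0, 0.0, -1.0]]
ft_force: [0.1, -0.6, -2.2]
grip_width: 0.0233
grasp_force: 78.8
```

Emit:
carry_out([
  {"x": 0, "y": 0, "z": 0, "spin": -6, "fingers": 0},
  {"x": 0, "y": 0, "z": 0, "spin": -6, "fingers": 0},
  {"x": 0, "y": 0, "z": 0, "spin": -6, "fingers": 0},
  {"x": 0, "y": 0, "z": 0, "spin": -6, "fingers": 0},
  {"x": 0, "y": 0, "z": 0, "spin": -6, "fingers": 0},
])

```text
clock: 24.98
tcp_pos: [0.4686, 0.2513, 0.238]
orientation: [[0.657, 0.754, 0.001], [0.754, -0.657, -0.0], [0.0, 0.0, -1.0]]
ft_force: [0.8, -0.3, -0.8]
grip_width: 0.0233
grasp_force: 78.8
```

Emit:
carry_out([
  {"x": 0, "y": 0, "z": 0, "spin": -6, "fingers": 0},
  {"x": 0, "y": 0, "z": 0, "spin": 0, "fingers": 0},
  {"x": 0, "y": 0, "z": 0, "spin": 0, "fingers": 0},
  {"x": 0, "y": 0, "z": 0, "spin": 0, "fingers": 0},
  {"x": 0, "y": 0, "z": 0, "spin": 0, "fingers": 0},
])

```text
clock: 25.4
tcp_pos: [0.4685, 0.2513, 0.2375]
orientation: [[0.581, 0.814, 0.0], [0.814, -0.581, -0.0], [0.0, 0.0, -1.0]]
ft_force: [0.7, 0.2, -0.9]
grip_width: 0.0232
grasp_force: 78.7
```

Emit:
carry_out([
  {"x": -2.2, "y": -2.6, "z": 0, "spin": 0, "fingers": 0},
  {"x": 0, "y": 0, "z": 0, "spin": 0, "fingers": 0},
  {"x": 0, "y": 0, "z": 5, "spin": 0, "fingers": 0},
  {"x": 0, "y": 0, "z": 10, "spin": 0, "fingers": 0},
  {"x": 0, "y": 0, "z": 0, "spin": 0, "fingers": 0},
])

```text
clock: 25.82
tcp_pos: [0.4642, 0.25, 0.2201]
orientation: [[0.579, 0.815, -0.002], [0.815, -0.579, -0.001], [-0.003, -0.001, -1.0]]
ft_force: [-0.2, -0.3, -1.1]
grip_width: 0.0233
grasp_force: 78.7
```

Emit:
carry_out([
  {"x": 0, "y": 0, "z": 12, "spin": 0, "fingers": 0},
  {"x": 0, "y": 0, "z": 12, "spin": 0, "fingers": 0},
  {"x": 0, "y": 0, "z": 12, "spin": 0, "fingers": 0},
  {"x": 0, "y": 0, "z": 12, "spin": 0, "fingers": 0},
  {"x": 0, "y": 0, "z": 0, "spin": 0, "fingers": 0},
])

```text
clock: 26.23
tcp_pos: [0.4634, 0.2498, 0.171]
orientation: [[0.579, 0.815, -0.005], [0.815, -0.579, -0.002], [-0.004, -0.003, -1.0]]
ft_force: [-1.2, 0.6, -0.6]
grip_width: 0.0233
grasp_force: 78.7
```

Emit:
carry_out([
  {"x": 0, "y": 0, "z": 12, "spin": 0, "fingers": 0},
  {"x": 0, "y": 0, "z": 12, "spin": 0, "fingers": 0},
  {"x": 0, "y": 0, "z": 12, "spin": 0, "fingers": 0},
  {"x": 0, "y": 0, "z": 5, "spin": 0, "fingers": 0},
  {"x": 0, "y": 0, "z": 0, "spin": 0, "fingers": 0},
])

```text
clock: 26.65
tcp_pos: [0.4644, 0.2506, 0.1317]
orientation: [[0.579, 0.816, -0.002], [0.816, -0.579, -0.001], [-0.002, -0.001, -1.0]]
ft_force: [-0.4, 1.1, -1.5]
grip_width: 0.0237
grasp_force: 78.7
```

Emit:
carry_out([
  {"x": 0, "y": 0, "z": 0, "spin": 0, "fingers": 0},
  {"x": 0, "y": 0, "z": 0, "spin": 0, "fingers": 0},
])

```text
clock: 26.82
tcp_pos: [0.4652, 0.2513, 0.1335]
orientation: [[0.579, 0.816, 0.0], [0.816, -0.579, 0.0], [0.001, 0.0, -1.0]]
ft_force: [0.2, -0.5, -1.3]
grip_width: 0.0233
grasp_force: 78.7
```

Seated 3 mm high, so I'll lower it the rest of the way, release, and retreat.

Emit:
carry_out([
  {"x": 0, "y": 0, "z": 1.5, "spin": 0, "fingers": 0},
  {"x": 0, "y": 0, "z": 1.5, "spin": 0, "fingers": 0},
  {"x": 0, "y": 0, "z": 0, "spin": 0, "fingers": 0},
  {"x": 0, "y": 0, "z": 0, "spin": 0, "fingers": 0},
])

```text
clock: 27.15
tcp_pos: [0.4655, 0.2512, 0.1307]
orientation: [[0.579, 0.815, 0.001], [0.815, -0.579, 0.0], [0.001, 0.001, -1.0]]
ft_force: [0.5, 0.1, 1.1]
grip_width: 0.0231
grasp_force: 79.0
```

Emit:
carry_out([
  {"x": 0, "y": 0, "z": 0, "spin": 0, "fingers": 26},
  {"x": 0, "y": 0, "z": 0, "spin": 0, "fingers": 30},
  {"x": 0, "y": 0, "z": 0, "spin": 0, "fingers": 40},
  {"x": 0, "y": 0, "z": 0, "spin": 0, "fingers": 55},
  {"x": 0, "y": 0, "z": 0, "spin": 0, "fingers": 55},
])

```text
clock: 27.57
tcp_pos: [0.465, 0.251, 0.1302]
orientation: [[0.579, 0.815, -0.0], [0.815, -0.579, -0.0], [-0.0, -0.0, -1.0]]
ft_force: [0.2, 0.2, -0.4]
grip_width: 0.0545
grasp_force: 0.0
```

Emit:
carry_out([
  {"x": 0, "y": 0, "z": 0, "spin": 0, "fingers": 60},
  {"x": 0, "y": 0, "z": -10, "spin": 0, "fingers": 60},
  {"x": 0, "y": 0, "z": -20, "spin": 0, "fingers": 60},
  {"x": 0, "y": 0, "z": -25, "spin": 0, "fingers": 60},
  {"x": 0, "y": 0, "z": -25, "spin": 0, "fingers": 60},
])

```text
clock: 27.98
tcp_pos: [0.4645, 0.251, 0.2114]
orientation: [[0.578, 0.816, -0.001], [0.816, -0.578, -0.0], [-0.001, -0.001, -1.0]]
ft_force: [0.9, -0.5, 0.2]
grip_width: 0.06
grasp_force: 0.0
```

Emit:
carry_out([
  {"x": 0, "y": 0, "z": -25, "spin": 0, "fingers": 60},
  {"x": 0, "y": 0, "z": -15, "spin": 0, "fingers": 60},
  {"x": 0, "y": 0, "z": 0, "spin": 0, "fingers": 60},
  {"x": 0, "y": 0, "z": 0, "spin": 0, "fingers": 60},
  {"x": 0, "y": 0, "z": 0, "spin": 0, "fingers": 60},
])

```text
clock: 28.4
tcp_pos: [0.4647, 0.2505, 0.2498]
orientation: [[0.579, 0.815, -0.0], [0.815, -0.579, -0.001], [-0.001, 0.0, -1.0]]
ft_force: [-0.9, 0.7, -0.9]
grip_width: 0.0601
grasp_force: 0.0
```

```bash
python3 - <<'E'
from station import r
from h import *
o=r.get_obs();c=r.camera("wrist");s=r.camera("side")
_,d=pickle.load(open("d0.pkl","rb"));_,_,s7,_=pickle.load(open("w7.pkl","rb"))
print(o["tcp_pos"],o["grip_width"])
# rod handle in side view vs start
u=proj(s,[[.4655,.2513,.14]])[0].astype(int);print(u)
for n,a in (("start",d["side"]["image"]),("now",s["image"])):
    w=a[u[1]-30:u[1]+30,u[0]-20:u[0]+20].max(2)<45
    y,x=np.nonzero(w);print(n,len(x),x.mean().round(1),y.mean().round(1),x.min(),x.max(),y.min(),y.max())
# jaw in side view: after drawing vs now
u=proj(s,[[.481,-.08,.026]])[0].astype(int)
for n,a in (("drawn",s7["image"]),("now",s["image"])):
    w=a[u[1]-8:u[1]+8,u[0]-10:u[0]+14].max(2)<75
    y,x=np.nonzero(w);print(n,len(x),x.mean().round(1),y.mean().round(1))
E
```

```text
[0.46471647 0.25050773 0.2498393 ] 0.06012033998912013
[244 246]
start 377 23.5 19.0 4 39 0 45
now 454 23.5 18.5 4 39 0 46
drawn 118 9.1 8.4
now 34 11.7 10.0
```

```bash
python3 - <<'E'
from station import r
from h import *
t=r.camera("top");g=t["image"].max(2)
u=proj(t,[[.481,-.08,.026]])[0].astype(int);w=g[u[1]-14:u[1]+14,u[0]-14:u[0]+14]<110
y,x=np.nonzero(w)
for row in w: print("".join(".#"[v] for v in row.astype(int)))
print(atz(t,u[0]-14+x.mean(),u[1]-14+y.mean(),.026))
E
```

```text
#......................#####
#...........................
#...........................
#...........................
#.......................####
............................
............................
............................
............................
............#########.......
............##########......
............##########......
............####...###......
............###....###......
............##########......
............##########......
............##########......
............###....###......
............###....###......
............###....###......
............###....###......
............###....###......
............###....###......
............................
............................
............................
............................
............................
[ 0.48488759 -0.08465359  0.026     ]
```

The jaw lies flat on the apron at about deck x -141, y -25, and the rod hangs at home, so I'm handing in.

```bash
python3 -c "
from station import r
print(r.hand_in())"
```

```text
the job is handed in; nothing more can be done
None
```

The job is handed in: the jaw lies flat on the apron, wholly clear of the slot, and the rod hangs back in its stand; the hand-in gave no verdict.

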